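# Load the counterweight rings on the soil tumbler's inclined spindle

### The job

Balance the bench tumbler: thread the three steel counterweight rings from the tray onto its slanting spindle, the largest first against the flange, then the medium, then the smallest, each pushed fully home on the one before. Then push the aluminium end cap, open side first, over the spindle's nose until it sits on the smallest ring, let go, and leave the beaker, the bottle and the sieve where they stand, upright.

Things in the scene. Friction and masses are not known exactly. Their poses are not given: they have to be found in the camera images.
- spindle: Fixed steel spindle on top of a bench tumbler, slanting 30 deg from vertical, towards the robot. Origin: centre of the flange face, the first ring's seat, 125 mm above the bench; z runs up the spindle, y is level. Shaft 15 mm diameter to 42 mm from the origin, tapering to 7 mm at the nose, 50 mm. Flange 44 mm across, 12 mm thick, below the origin, on the tumbler's flat 130 mm square head.
- tumbler: Fixed grey bench tumbler that carries the spindle: base 240 mm long (x -90 to +150 mm), 190 mm wide (y), 45 mm high, with a white head block slanting 30 degrees on top. Origin: on the bench, straight below the centre of the flange face. Its -x side is its front, to which the spindle leans; z is up.
- tray: Fixed shallow cream tray, 320 x 360 mm (x, y), walls 4 mm thick and 18 mm high. Origin: underside centre, on the bench. Its inner floor is 4 mm above the bench; the rings and the cap lie on it.
- ring_large: Loose flat steel ring, outer diameter 62 mm, bore 20 mm, 12 mm thick, about 0.25 kg, lying flat in the tray. Origin: its middle (centre of the bore, half way through the thickness); z is its axis.
- ring_medium: Loose flat steel ring, outer diameter 50 mm, bore 20 mm, 12 mm thick, about 0.16 kg, lying flat in the tray. Origin: its middle; z is its axis.
- ring_small: Loose flat steel ring, outer diameter 40 mm, bore 20 mm, 12 mm thick, about 0.09 kg, lying flat in the tray. Origin: its middle; z is its axis.
- cap: Loose aluminium end cap, a cylinder 32 mm in diameter and 26 mm high, about 0.06 kg, standing in the tray with its closed end up. Blind hole from below, 20 mm diameter, 16 mm deep. Origin: its middle, 13 mm above its open rim; z is its axis and points to the closed end. Slips on without turning.
- beaker: Glass beaker, 70 mm across, 90 mm high, bystander. Origin: underside centre.
- bottle: White plastic bottle, 50 mm across, 100 mm high, bystander. Origin: underside centre.
- sieve: Brass soil sieve pan, 100 mm across, 45 mm high, bystander. Origin: underside centre.
Things that resemble listed ones, but are neither listed nor needed, are in the scene too. What is shaped like the ring_large but red or yellow is not meant.

How it is judged (in metres and radians):
On the way, in this order (a step that is already met when the one before it is completed fails the run):
1. the large ring is seated on the flange (z of ring_large in the frame of spindle between 0.003 and 0.009 m and x of ring_large in the frame of spindle between -0.005 and 0.005 m and y of ring_large in the frame of spindle between -0.005 and 0.005 m and angle between the z axis of ring_large and the z axis of spindle, either way round below 0.1 rad), for 0.2 s.
2. the medium ring is seated on the large one (z of ring_medium in the frame of spindle between 0.015 and 0.021 m and x of ring_medium in the frame of spindle between -0.005 and 0.005 m and y of ring_medium in the frame of spindle between -0.005 and 0.005 m and angle between the z axis of ring_medium and the z axis of spindle, either way round below 0.1 rad), for 0.2 s.
3. the small ring is seated on the medium one (z of ring_small in the frame of spindle between 0.027 and 0.033 m and x of ring_small in the frame of spindle between -0.005 and 0.005 m and y of ring_small in the frame of spindle between -0.005 and 0.005 m and angle between the z axis of ring_small and the z axis of spindle, either way round below 0.1 rad), for 0.2 s.
4. the end cap is seated on the small ring (z of cap in the frame of spindle between 0.046 and 0.052 m and x of cap in the frame of spindle between -0.005 and 0.005 m and y of cap in the frame of spindle between -0.005 and 0.005 m and angle between the z axis of cap and the z axis of spindle, either way round below 0.15 rad), for 0.2 s.
At the end, for the whole second after the job is handed in: On the spindle from the flange up: large, medium, small ring, cap; at rest, each within 3 mm of fully home (middles 6, 18, 30, 49 mm above the flange face), 5 mm of the axis, and 0.1 rad (cap 0.15) of square to it. Beaker, bottle, sieve within 30 mm of their starts and 0.2 rad of upright (all of step 1 and all of step 2 and all of step 3 and all of step 4 and linear speed of each of ring_large, ring_medium, ring_small, cap below 0.02 m/s and distance of each of beaker, bottle, sieve from where it was at the start of the episode below 0.03 m and angle between each of beaker, bottle, sieve's own z axis and vertical below 0.2 rad); the robot touches nothing.
It fails at once if the beaker is pushed away or knocked over (distance of beaker from where it was at the start of the episode above 0.03 m or angle between beaker's own z axis and vertical above 0.35 rad).
It fails at once if the bottle is pushed away or knocked over (distance of bottle from where it was at the start of the episode above 0.03 m or angle between bottle's own z axis and vertical above 0.35 rad).
It fails at once if the sieve is pushed away or knocked over (distance of sieve from where it was at the start of the episode above 0.03 m or angle between sieve's own z axis and vertical above 0.35 rad).
It also fails if it takes over 72 s, if anything falls off the work surface, if the arm or the gripper's body presses on something with over 40 N, if the wrist force passes 120 N, or if a joint passes its speed limit or range.

### The arm

A 6-joint arm with a two-finger parallel gripper is mounted at the origin on the work surface. World frame = base frame: x ahead of the robot, y to its left, z up, the work surface at z = 0. Lengths are in m, angles in degrees, forces in N, time in s.
With the tool pointing down it reaches from about 0.325 to 0.775 m from the base axis. Payload 5.5 kg.
Tool frame: the origin (TCP) lies between the finger pads; the fingertips stand env.tip_extent ahead of it and the grasp point (between the pads) lies 2 mm behind it (env.tip_extent is the distance from the TCP to the fingertips, in m); z points along the fingers, y is the direction in which the jaws open and shut (so a half turn about z gives the same grasp; the last joint's range is limited). The gripper opens to 88 mm and grips with 3 to 60 N. Pads are 20 mm wide; open, the fingers measure 115 mm over their backs; the gripper's body (75 mm by 178 mm) begins 61 mm behind the grasp point.
Start: joints at [-74.238, 5.22, 70.514, -0, 104.267, -3.249], TCP at [0.195, -0.567, 0.24] pointing down, gripper open.
Joint ranges: [-164.24, 164.24], [-49.07, 125.15], [9.68, 141.18], [-86.29, 266.29], [3.28, 154.24], [-151.56, 151.56]. Speed limits (degrees/s): [147.25, 147.25, 172.46, 180, 180, 180].

### API

Orientations are given as a 3x3 rotation matrix whose columns are the frame's x, y, z axes.
In Python, from rig import env gives the robot as it stands.
- The arm moves only by the tool servo_tool, never from a script. Its argument "series" is text: rows parted by semicolons, each of 5 numbers parted by spaces: the shift along the tool's x, y, z in units of 0.08 m (1.0 is 0.08 m), then the turn about the tool's z in units of pi rad (1.0 is pi rad), then the opening, from 0 (shut) to 1 (fully open). A call has exactly 10 rows; each row is the pose to reach, as a shift and turn from the pose commanded when the call began, along the tool's axes at that moment, turning the shorter way round; what a row does not reach only later rows make up. A row lasts 1/12 s, in which the tool goes at most 41.7 mm and 7.16 degrees, less where a joint would pass 70% of its speed; a pose out of reach is approached as far as the arm can. A call with a number of a shift or a turn outside -1 to 1 is refused whole. A call with a gripper value outside its range is refused whole. The fingers move at their own pace and stop on an object; the grip force is fixed at half the most. Time passes only in rows, so rows that repeat a pose let the fingers close, or fill a call up. It gives the time, the measured TCP pose, the force and the opening at its end, in the units of the state.
- env.state(): the state, without advancing time (a new reading comes with each control period).
- env.read_camera(name): name is "side" or "top"; returns the picture (384x512x3 uint8, blue, green, red); there is no depth.
- env.camera_info(name): a dict with "camera_matrix" (3x3 intrinsics, pixels), "R" (3x3) and "t" (3): a world point X has camera coordinates R X + t. Camera axes: x right, y down, z forward; pixel columns grow to the right and rows downward; lengths in m; the calibration is good to about 2 mm. A picture is of the moment at which its call begins. camera_info takes no time and is no camera call.
- env.finish_job(): hands the job in, once; it reports no verdict.
The state is a dict: "clock": time; "qpos": joint angles; "joint_velocities": joint speeds; "tau": joint torques, N m; "eef_pos": TCP position; "tcp_rot": TCP orientation; "force": force on the tool from outside, world axes, zero at the start; "wrist_torque": the same for the moment, N m; "grip_width": opening from 0.0 (shut) to 1.0 (fully open).
Only numpy, scipy, OpenCV 4.12 (cv2) and the standard library are available. Lean on these libraries where they do the work, as an engineer would, in place of code of your own. Each camera call takes 0.05 s, during which the arm holds its last target.

## Working session

There is one attempt and no reset: what is moved stays moved. The work goes in short steps, Python scripts to look and compute and a tool call to move; the robot and the scene stay as the last step left them, time stands still between calls to the robot, and variables do not carry over. Pictures are saved under pics/ and viewed, and the job is handed in when it is done.

Besides the shell and the picture viewer there is one more tool, called after "Call:" as a command line: name --argument value ..., lists and objects as JSON in quotes. servo_tool: Moves the arm, as the interface text tells. Shifts and turns lie within -1 to 1; 1 stands for 0.08 m of shift or pi rad of turn. Its arguments: {"type":"object","properties":{"series":{"type":"string"}},"required":["series"]}

```bash
ls; mkdir -p pics
python3 - <<'E'
from rig import env
import cv2
print(env.state()); print(env.tip_extent)
for n in ("top","side"):
    cv2.imwrite(f"pics/{n}0.png",env.read_camera(n)); print(n,env.camera_info(n))
E
```

```text
pics
{'clock': 0.0, 'qpos': array([-7.42393991e+01,  5.26207445e+00,  7.05811828e+01,  1.54671516e-03,
        1.04267770e+02, -3.24694635e+00]), 'joint_velocities': array([-0.02879692,  0.01197176, -0.01377563,  0.04532018, -0.00706989,
        0.03841858]), 'tau': array([-1.10593395e-03, -4.46448934e+01, -4.06447828e+01,  6.96542719e-02,
        2.93207879e-02, -1.48709519e-04]), 'eef_pos': array([ 0.19536595, -0.56701756,  0.23852454]), 'tcp_rot': array([[ 9.45473557e-01,  3.25698482e-01, -5.01160562e-04],
       [ 3.25698839e-01, -9.45471714e-01,  1.87204473e-03],
       [ 1.35888992e-04, -1.93319621e-03, -9.99998122e-01]]), 'force': array([-0.84860534, -0.27238067,  0.4012357 ]), 'wrist_torque': array([ 0.01556027, -0.06061282, -0.03607348]), 'grip_width': 1.001412641982851}
0.017
top {'camera_matrix': array([[390.19735443,   0.        , 255.53240757],
       [  0.        , 390.19735443, 192.59990551],
       [  0.        ,   0.        ,   1.        ]]), 'R': array([[-0.01680855, -0.99966264,  0.01980089],
       [-0.99458098,  0.01468446, -0.10292249],
       [ 0.102597  , -0.02142357, -0.99449228]]), 't': array([0.01694393, 0.60927619, 1.34878118])}
side {'camera_matrix': array([[430.20132032,   0.        , 254.02755681],
       [  0.        , 430.20132032, 187.59617539],
       [  0.        ,   0.        ,   1.        ]]), 'R': array([[ 0.99920695, -0.03779413, -0.01253312],
       [-0.02942384, -0.48877143, -0.87191555],
       [ 0.02682746,  0.87159285, -0.48949586]]), 't': array([-0.60716518,  0.13561612,  1.27204926])}
```

View pics/top0.png

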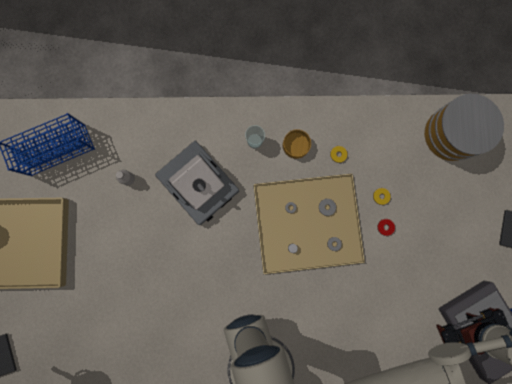

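View pics/side0.png

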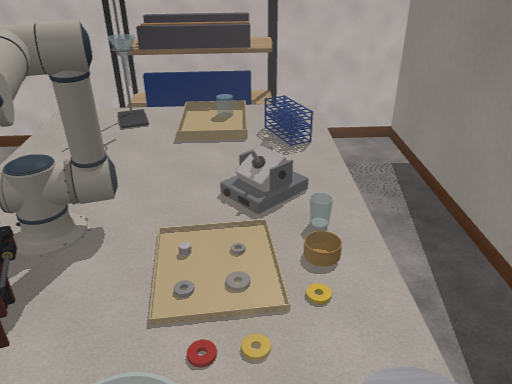

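Run:
```python
import cv2
a=cv2.imread("pics/top0.png");b=cv2.imread("pics/side0.png")
cv2.imwrite("pics/c1.png",cv2.resize(a[170:280,248:398],None,fx=5.3,fy=5.3,interpolation=cv2.INTER_CUBIC))
cv2.imwrite("pics/c2.png",cv2.resize(a[135:230,150:250],None,fx=6,fy=6,interpolation=cv2.INTER_CUBIC))
cv2.imwrite("pics/c3.png",cv2.resize(b[140:215,212:312],None,fx=8,fy=8,interpolation=cv2.INTER_CUBIC))
cv2.imwrite("pics/c4.png",cv2.resize(b[215:325,145:295],None,fx=5.3,fy=5.3,interpolation=cv2.INTER_CUBIC))
```

```text
(no output)
```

View pics/c1.png

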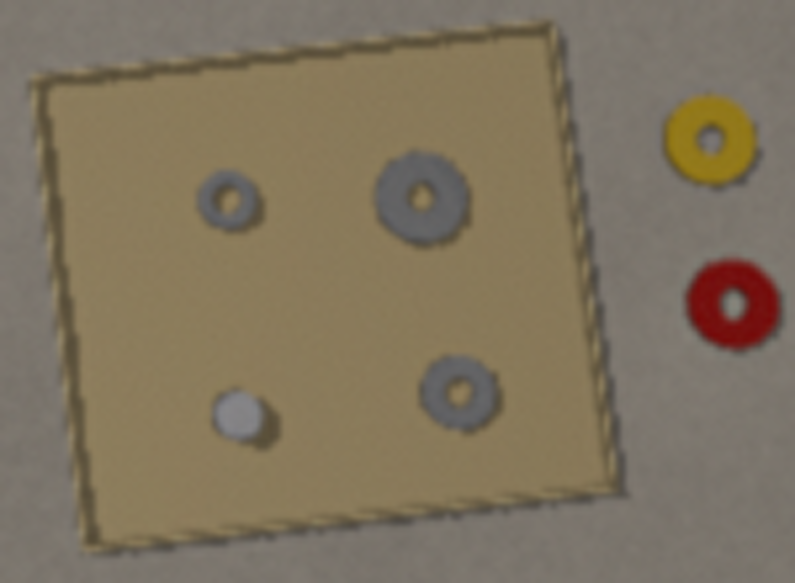

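View pics/c2.png

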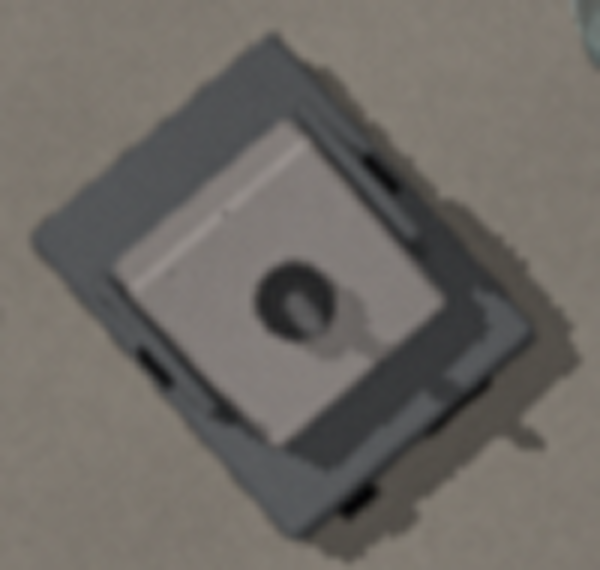

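View pics/c3.png

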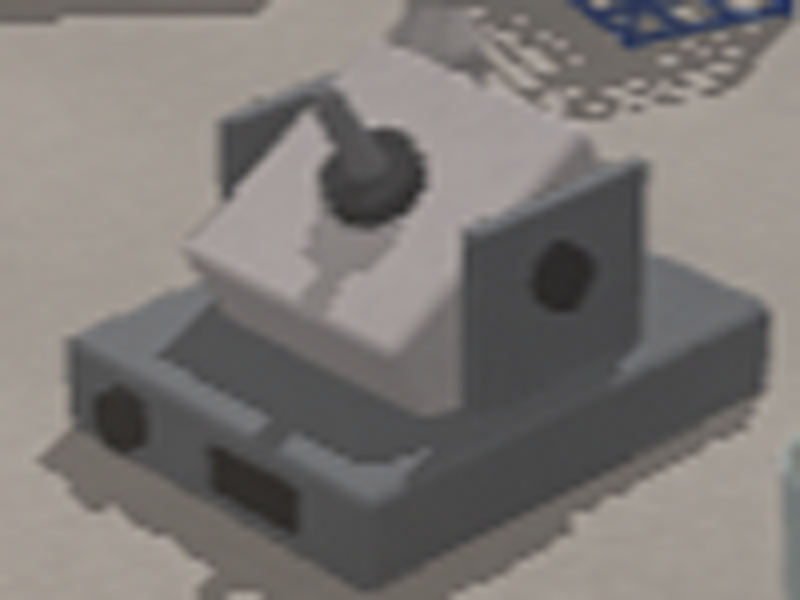

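View pics/c4.png

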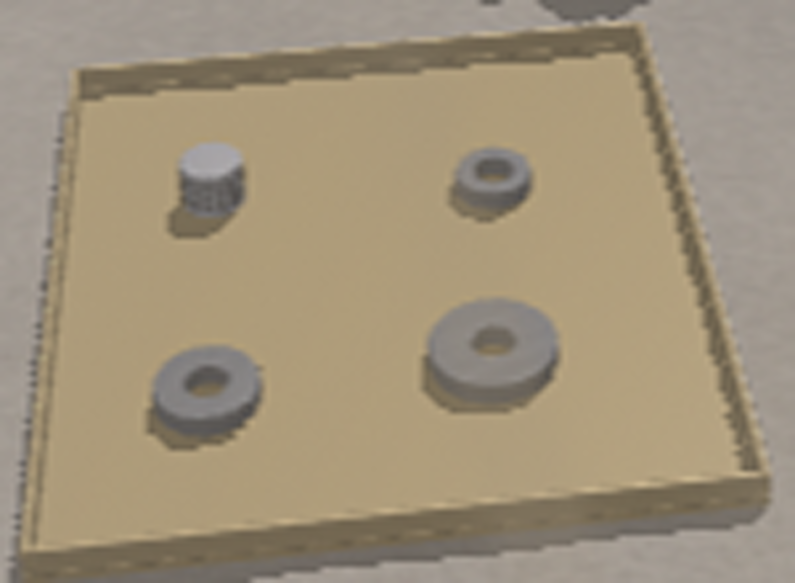

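```bash
cat > h.py <<'E'
import numpy as np, cv2
from scipy.optimize import least_squares
from rig import env
CI={n:env.camera_info(n) for n in("top","side")}
def proj(n,X):
    c=CI[n];X=np.atleast_2d(X);p=(c["R"]@X.T).T+c["t"];p=(c["camera_matrix"]@p.T).T
    return p[:,:2]/p[:,2:]
def un(c,s,off): return (np.array(c)+.5)/s-.5+np.array(off)
def Rz(a): return np.array([[np.cos(a),-np.sin(a),0],[np.sin(a),np.cos(a),0],[0,0,1]])
s,c=np.sin(np.pi/6),np.cos(np.pi/6)
Rt=np.array([[c,0,-s],[0,1,0],[s,0,c]])  # z=(-s,0,c)
def tum(p,X): return (Rz(p[2])@np.atleast_2d(X).T).T+[p[0],p[1],0]
def spi(p,X): return tum(p,(Rt@np.atleast_2d(X).T).T+[0,0,.125])
def circ(r,z,n=60):
    a=np.linspace(0,2*np.pi,n);return np.c_[r*np.cos(a),r*np.sin(a),z+0*a]
E
cat > fit.py <<'E'
from h import *
T=lambda x,y:un((x,y),6,(150,135)); S=lambda x,y:un((x,y),8,(212,140))
obs=[("top",T(35,238),0,(.15,.095,.045)),("top",T(275,35),0,(.15,-.095,.045)),("top",T(533,330),0,(-.09,-.095,.045)),
("side",S(70,342),0,(-.09,.095,.045)),("side",S(370,500),0,(-.09,-.095,.045)),("side",S(770,310),0,(.15,-.095,.045)),("side",S(365,590),0,(-.09,-.095,0)),
("side",S(325,92),1,(0,0,.05))]
def f(p): return np.concatenate([proj(n,(spi if k else tum)(p,X))[0]-o for n,o,k,X in obs])
r=least_squares(f,[.6,.1,.7]);p=r.x
print(p,np.degrees(p[2]));print(r.fun.reshape(-1,2).round(2))
np.save("tum.npy",p)
def draw(img,n,P,s,off,col):
    q=((proj(n,P)-off+.5)*s-.5).round().astype(int);cv2.polylines(img,[q.reshape(-1,1,2)],False,col,1)
for n,src,s_,off in(("top","pics/c2.png",6,(150,135)),("side","pics/c3.png",8,(212,140))):
    im=cv2.imread(src)
    for z in(0,.045):draw(im,n,tum(p,[(.15,.095,z),(.15,-.095,z),(-.09,-.095,z),(-.09,.095,z),(.15,.095,z)]),s_,off,(0,255,0))
    h=.065;draw(im,n,spi(p,[(h,h,-.012),(h,-h,-.012),(-h,-h,-.012),(-h,h,-.012),(h,h,-.012)]),s_,off,(255,0,0))
    for rr,z in((.022,-.012),(.022,0),(.0075,.042),(.0035,.05)):draw(im,n,spi(p,circ(rr,z)),s_,off,(0,0,255))
    draw(im,n,spi(p,[(0,0,0),(0,0,.05)]),s_,off,(0,255,255))
    cv2.imwrite(f"pics/fit_{n}.png",im)
A=lambda x,y:un((x,y),5.3,(248,170)); B=lambda x,y:un((x,y),5.3,(145,215))
for nm,a,b,z in(("L",A(422,197),B(494,341),.016),("M",A(459.5,391.5),B(208,381),.016),("S",A(229.5,200),B(491,169),.016),("C",A(239,415),B(212,162),.030)):
    g=lambda q:np.r_[proj("top",[q[0],q[1],z])[0]-a,proj("side",[q[0],q[1],z])[0]-b]
    r=least_squares(g,[.5,-.2]);print(nm,r.x.round(4),r.fun.round(2))
print("nose",spi(p,[0,0,.05]),"axis",spi(p,[0,0,1])-spi(p,[0,0,0]))
E
python3 fit.py
```

```text
[0.62713281 0.19394665 0.70590325] 40.44527678292069
[[-1.87 -0.5 ]
 [-0.47 -1.67]
 [ 1.17 -0.22]
 [-1.72 -0.62]
 [-0.64  0.9 ]
 [ 1.01 -0.8 ]
 [ 0.11  1.96]
 [-0.8  -0.1 ]]
L [ 0.5577 -0.2477] [-0.23 -0.38 -0.26  0.24]
M [ 0.427 -0.268] [-0.29 -0.34 -0.23  0.24]
S [ 0.5571 -0.117 ] [-0.38 -0.19 -0.14  0.48]
C [ 0.4147 -0.1194] [ 0.01 -0.36 -0.29 -0.07]
nose [[0.60810717 0.17772861 0.16830127]] axis [[-0.38051295 -0.32436074  0.8660254 ]]
```

View pics/fit_top.png

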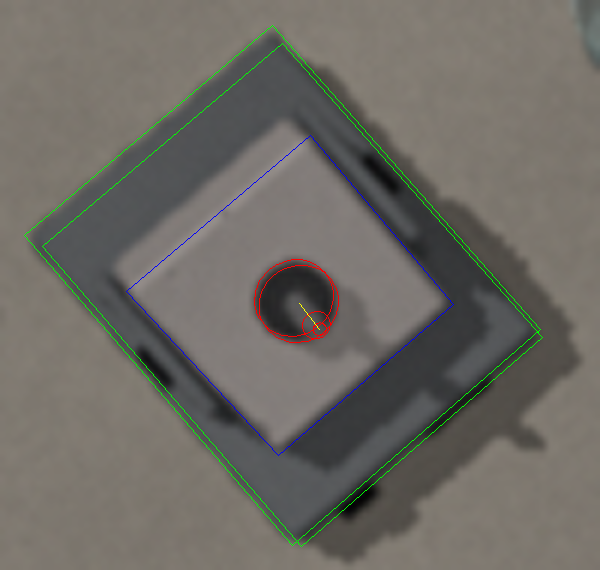

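View pics/fit_side.png

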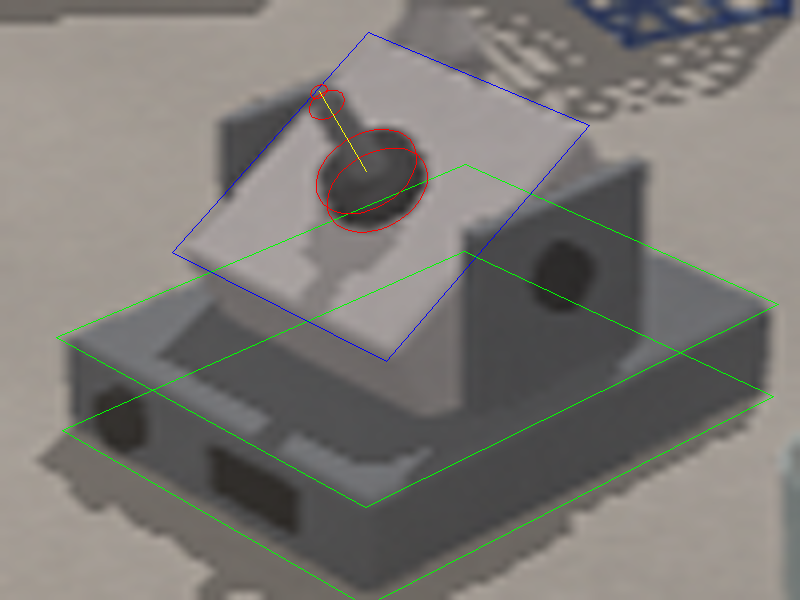

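Call:
servo_tool --series "0.1 -0.04 0 0.0128 1;0.2 -0.08 0 0.0256 1;0.3 -0.12 0 0.0384 1;0.4 -0.16 0 0.0512 1;0.5 -0.2 0 0.064 1;0.6 -0.24 0 0.0768 1;0.7 -0.28 0 0.0896 1;0.8 -0.32 0 0.1024 1;0.9 -0.36 0 0.1152 1;1 -0.4 0 0.128 1"

```text
clock: 0.93
eef_pos: [0.2609, -0.5105, 0.239]
tcp_rot: [[0.997, -0.072, -0.0], [-0.072, -0.997, 0.001], [-0.0, -0.001, -1.0]]
force: [0.3, 0.2, 0.0]
grip_width: 1.0
```

```bash
cat > plan.py <<'E'
import sys,numpy as np
from rig import env
# plan.py x y z yaw(of tool x): prints remaining shift in tool units
s=env.state();R=s["tcp_rot"];p=s["eef_pos"]
t=np.array([float(v) for v in sys.argv[1:4]])
d=R.T@(t-p)/.08
yaw=np.degrees(np.arctan2(R[1,0],R[0,0]));out=""
if len(sys.argv)>4:
    dy=float(sys.argv[4])-yaw; out=" turn %.4f"%(-dy/180)
print("clock",round(s["clock"],2),"pos",p.round(4),"yaw",round(yaw,2),"F",s["force"].round(1),"T",s["wrist_torque"].round(2),"w",round(s["grip_width"],3),"tilt",np.degrees(R[:,2]).round(2)[:2])
print("rem",d.round(3),out)
E
python3 plan.py .5577 -.2477 .1 -4
```

```text
clock 0.93 pos [ 0.2609 -0.5105  0.239 ] yaw -4.14 F [0.3 0.2 0. ] T [-0.01  0.02 -0.02] w 1.0 tilt [-0.02  0.06]
rem [ 3.464 -3.543  1.739]  turn -0.0008
```

Call:
servo_tool --series "0.1 -0.1 0 0 1;0.2 -0.2 0 0 1;0.3 -0.3 0 0 1;0.4 -0.4 0 0 1;0.5 -0.5 0 0 1;0.6 -0.6 0 0 1;0.7 -0.7 0 0 1;0.8 -0.8 0 0 1;0.9 -0.9 0 0 1;1 -1 0 0 1"

```text
clock: 1.77
eef_pos: [0.347, -0.436, 0.2397]
tcp_rot: [[0.998, -0.07, 0.0], [-0.07, -0.998, -0.0], [0.0, 0.0, -1.0]]
force: [0.4, -0.5, -0.0]
grip_width: 1.0
```

Call:
servo_tool --series "0.1 -0.1 0.05 0 1;0.2 -0.2 0.1 0 1;0.3 -0.3 0.15 0 1;0.4 -0.4 0.2 0 1;0.5 -0.5 0.25 0 1;0.6 -0.6 0.3 0 1;0.7 -0.7 0.35 0 1;0.8 -0.8 0.4 0 1;0.9 -0.9 0.45 0 1;1 -1 0.5 0 1"

```text
clock: 2.6
eef_pos: [0.4323, -0.3618, 0.1992]
tcp_rot: [[0.998, -0.07, -0.0], [-0.07, -0.998, 0.0], [-0.0, -0.0, -1.0]]
force: [-0.3, -0.4, -0.4]
grip_width: 0.996
```

Call:
servo_tool --series "0.1 -0.1 0.1 0 1;0.2 -0.2 0.2 0 1;0.3 -0.3 0.3 0 1;0.4 -0.4 0.4 0 1;0.5 -0.5 0.5 0 1;0.6 -0.6 0.6 0 1;0.7 -0.7 0.7 0 1;0.8 -0.8 0.8 0 1;0.9 -0.9 0.9 0 1;1 -1 1 0 1"

```text
clock: 3.43
eef_pos: [0.5178, -0.2877, 0.1188]
tcp_rot: [[0.998, -0.07, 0.0], [-0.07, -0.998, -0.0], [0.0, 0.0, -1.0]]
force: [0.6, 0.0, 0.3]
grip_width: 0.999
```

```bash
python3 plan.py .5577 -.2477 .05 40.45
```

```text
clock 3.43 pos [ 0.5178 -0.2877  0.1188] yaw -4.03 F [0.6 0.  0.3] T [ 0.06 -0.03 -0.02] w 0.999 tilt [ 0. -0.]
rem [ 0.463 -0.534  0.86 ]  turn -0.2471
```

Call:
servo_tool --series "0.09 -0.11 0.12 -0.03 1;0.18 -0.22 0.25 -0.06 1;0.28 -0.32 0.38 -0.09 1;0.37 -0.43 0.5 -0.13 1;0.463 -0.534 0.6 -0.16 1;0.463 -0.534 0.7 -0.2 1;0.463 -0.534 0.8 -0.23 1;0.463 -0.534 0.86 -0.247 1;0.463 -0.534 0.86 -0.247 1;0.463 -0.534 0.86 -0.247 1"

```text
clock: 4.27
eef_pos: [0.557, -0.248, 0.0502]
tcp_rot: [[0.762, 0.647, -0.001], [0.647, -0.762, 0.0], [-0.0, -0.001, -1.0]]
force: [0.1, 0.0, 0.2]
grip_width: 1.001
```

```bash
python3 plan.py .5577 -.2477 .0225 40.45
python3 - <<'E'
from h import *
a=env.read_camera("top");b=env.read_camera("side")
A=cv2.resize(a[170:250,280:380],None,fx=5,fy=5,interpolation=cv2.INTER_CUBIC)
B=cv2.resize(b[215:315,175:275],None,fx=4,fy=4,interpolation=cv2.INTER_CUBIC)
cv2.imwrite("pics/g1.png",A);cv2.imwrite("pics/g1b.png",B)
E
```

```text
clock 4.27 pos [ 0.557  -0.248   0.0502] yaw 40.33 F [0.1 0.  0.2] T [-0.01 -0.03 -0.  ] w 1.001 tilt [-0.04  0.02]
rem [0.009 0.004 0.346]  turn -0.0006
```

View pics/g1.png

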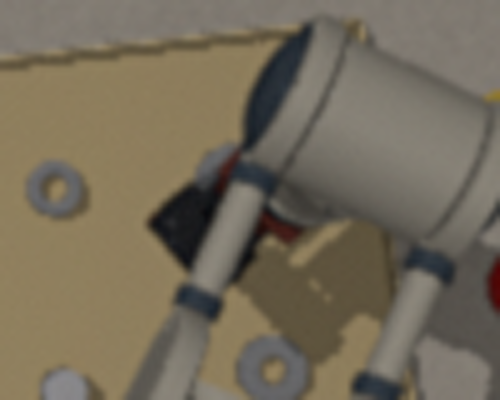

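View pics/g1b.png

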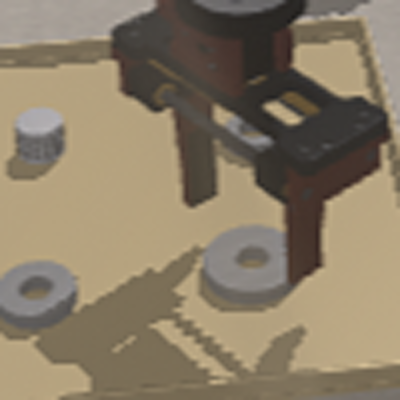

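Call:
servo_tool --series "0.01 0 0.09 0 1;0.01 0 0.18 0 1;0.01 0 0.27 0 1;0.01 0 0.34 0 1;0.01 0 0.34 0 0.8;0.01 0 0.34 0 0.6;0.01 0 0.34 0 0.5;0.01 0 0.34 0 0.5;0.01 0 0.34 0 0.5;0.01 0 0.34 0 0.5"

```text
clock: 5.2
eef_pos: [0.5575, -0.2479, 0.0238]
tcp_rot: [[0.761, 0.648, 0.0], [0.648, -0.761, -0.0], [0.0, 0.0, -1.0]]
force: [0.0, -0.2, 0.1]
grip_width: 0.7
```

Call:
servo_tool --series "0 0 -0.1 0 0.5;0 0 -0.3 0 0.5;0.1 -0.1 -0.5 0 0.5;0.25 -0.22 -0.7 0 0.5;0.38 -0.35 -0.9 0 0.5;0.5 -0.48 -1 0 0.5;0.62 -0.6 -1 0 0.5;0.75 -0.7 -1 0 0.5;0.88 -0.83 -1 0 0.5;1 -0.95 -1 0 0.5"

```text
clock: 6.03
eef_pos: [0.5685, -0.1365, 0.102]
tcp_rot: [[0.761, 0.649, -0.002], [0.649, -0.761, 0.001], [-0.001, -0.002, -1.0]]
force: [1.0, 0.1, -2.5]
grip_width: 0.696
```

Call:
servo_tool --series "0.1 -0.1 -0.1 0 0.5;0.2 -0.2 -0.2 0 0.5;0.3 -0.3 -0.3 0 0.5;0.4 -0.4 -0.4 0 0.5;0.5 -0.5 -0.5 0 0.5;0.6 -0.6 -0.6 0 0.5;0.7 -0.7 -0.7 0 0.5;0.8 -0.8 -0.8 0 0.5;0.9 -0.9 -0.9 0 0.5;1 -0.97 -1 0 0.5"

```text
clock: 6.87
eef_pos: [0.5797, -0.0259, 0.1846]
tcp_rot: [[0.761, 0.649, 0.0], [0.649, -0.761, 0.0], [0.0, -0.0, -1.0]]
force: [0.1, -0.2, -2.6]
grip_width: 0.698
```

Call:
servo_tool --series "0.1 -0.1 -0.03 0 0.5;0.2 -0.2 -0.06 0 0.5;0.3 -0.3 -0.09 0 0.5;0.4 -0.4 -0.12 0 0.5;0.5 -0.5 -0.15 0 0.5;0.6 -0.6 -0.18 0 0.5;0.7 -0.7 -0.21 0 0.5;0.8 -0.8 -0.24 0 0.5;0.9 -0.9 -0.27 0 0.5;1 -0.97 -0.3 0 0.5"

```text
clock: 7.7
eef_pos: [0.5902, 0.0851, 0.2079]
tcp_rot: [[0.761, 0.649, -0.0], [0.649, -0.761, 0.0], [0.0, -0.0, -1.0]]
force: [-0.3, -0.1, -2.5]
grip_width: 0.701
```

```bash
python3 plan.py .601 .171 .205 40.45
```

```text
clock 7.7 pos [0.5902 0.0851 0.2079] yaw 40.46 F [-0.3 -0.1 -2.5] T [-0.02 -0.04 -0.01] w 0.701 tilt [-0.    0.01]
rem [ 0.799 -0.729  0.037]  turn 0.0000
```

Call:
servo_tool --series "0.13 -0.12 0 0 0.5;0.26 -0.24 0 0 0.5;0.4 -0.36 0 0 0.5;0.53 -0.48 0 0 0.5;0.66 -0.6 0 0 0.5;0.8 -0.73 0.037 0 0.5;0.8 -0.73 0.037 0 0.5;0.8 -0.73 0.037 0 0.5;0.8 -0.73 0.037 0 0.5;0.8 -0.73 0.037 0 0.5"

```text
clock: 8.53
eef_pos: [0.6011, 0.1692, 0.2047]
tcp_rot: [[0.762, 0.648, -0.0], [0.648, -0.762, -0.0], [-0.0, 0.0, -1.0]]
force: [-0.6, 0.3, -2.3]
grip_width: 0.697
```

```bash
cat > look.py <<'E'
import sys
from h import *
# look.py tag ; overlays: spindle model nose + ring centre from TCP
tag=sys.argv[1]; dz=float(sys.argv[2]) if len(sys.argv)>2 else .0138; rr=float(sys.argv[3]) if len(sys.argv)>3 else .031
p=np.load("tum.npy");st=env.state()
for n,off in(("top",(160,145)),("side",(212,130))):
    a=env.read_camera(n);w,h=(80,75) if n=="top" else (100,75)
    im=cv2.resize(a[off[1]:off[1]+h,off[0]:off[0]+w],None,fx=8,fy=8,interpolation=cv2.INTER_CUBIC)
    cv2.imwrite(f"pics/{tag}_{n}.png",im)
    def dr(P,col):
        q=((proj(n,P)-off+.5)*8-.5).round().astype(int);cv2.polylines(im,[q.reshape(-1,1,2)],False,col,1)
    for r_,z in((.022,0),(.0075,.042),(.0035,.05)):dr(spi(p,circ(r_,z)),(0,0,255))
    c0=st["eef_pos"]-[0,0,dz]
    for z in(-.006,.006):dr(circ(rr,z)+c0,(0,255,0))
    dr(circ(.01,.006)+c0,(0,255,0))
    cv2.imwrite(f"pics/{tag}_{n}_o.png",im)
ax=spi(p,[0,0,1])[0]-spi(p,[0,0,0])[0]
R=st["tcp_rot"];print("axis in tool",(R.T@ax).round(3))
E
python3 plan.py .601 .171 .205 40.45; python3 look.py l1
python3 - <<'E'
import cv2,numpy as np
t=cv2.imread("pics/l1_top.png");
E
```

```text
clock 8.53 pos [0.6011 0.1692 0.2047] yaw 40.39 F [-0.6  0.3 -2.3] T [-0.03 -0.01 -0.01] w 0.697 tilt [-0.   -0.02]
rem [ 0.013 -0.018 -0.004]  turn -0.0003
axis in tool [-0.5    0.001 -0.866]
```

View pics/l1_side.png

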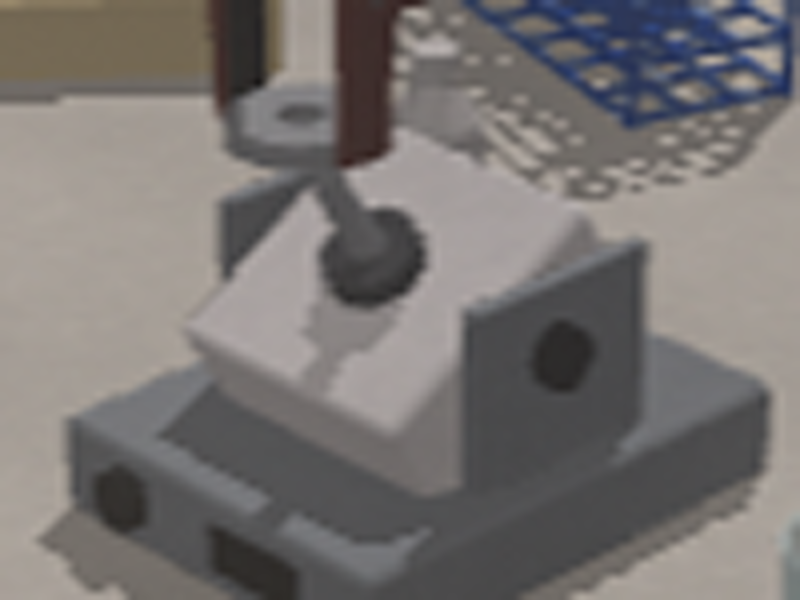

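View pics/l1_side_o.png

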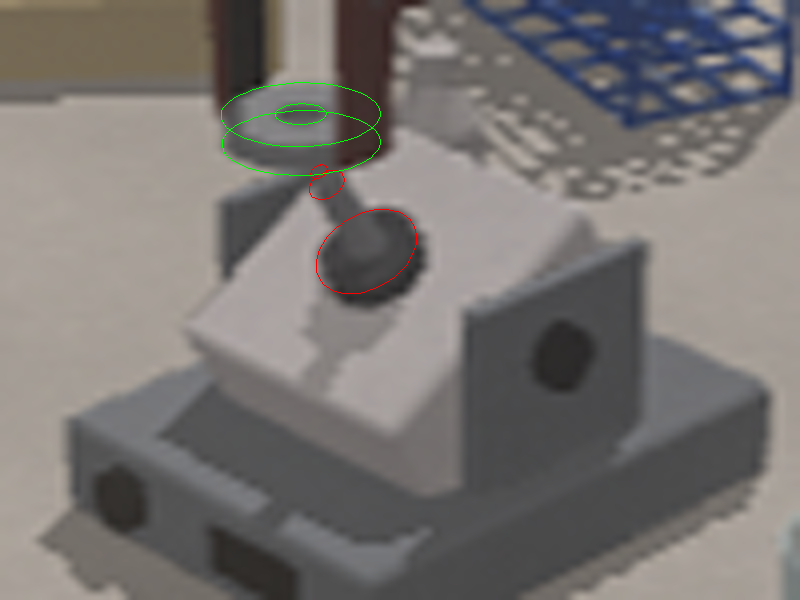

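View pics/l1_top_o.png

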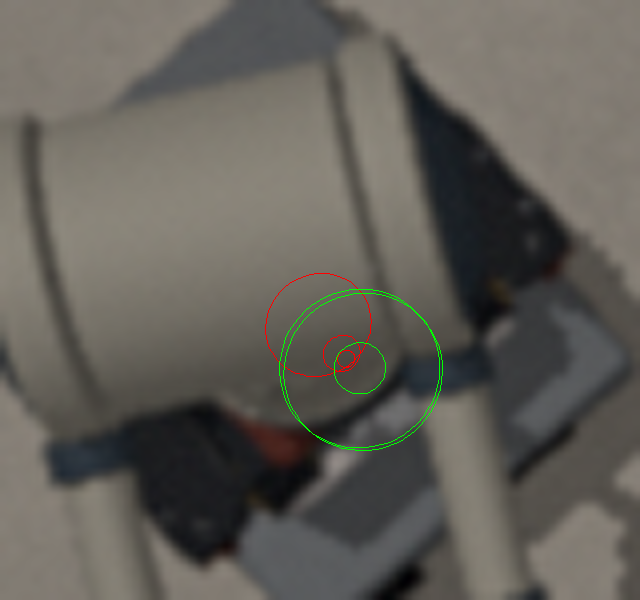

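Run:
```python
from h import *
b=cv2.imread("pics/side0.png");off=(246,146);w,h=24,26
im=cv2.resize(b[off[1]:off[1]+h,off[0]:off[0]+w],None,fx=22,fy=22,interpolation=cv2.INTER_CUBIC)
im=cv2.convertScaleAbs(im,alpha=1.6)
o=im.copy();p=np.load("tum.npy")
def dr(P,col):
    q=((proj("side",P)-off+.5)*22-.5).round().astype(int);cv2.polylines(o,[q.reshape(-1,1,2)],False,col,1)
for r_,z in((.022,0),(.0075,0),(.0075,.042),(.0035,.05),(.022,-.012)):dr(spi(p,circ(r_,z)),(0,0,255))
cv2.imwrite("pics/z.png",np.hstack([im,o])[:, :].copy() if False else cv2.resize(np.hstack([im,o]),(800,int(800*im.shape[0]/(2*im.shape[1])))))
```

```text
(no output)
```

View pics/z.png

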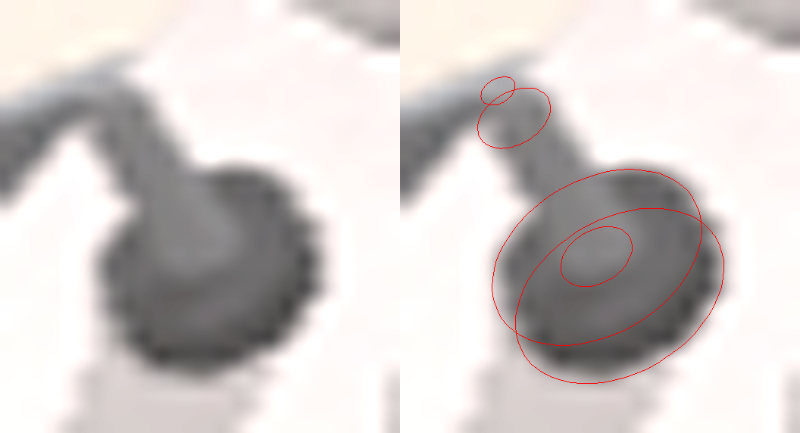

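```bash
python3 -c "
import numpy as np;p=np.load('tum.npy');p[0]+=.0005;np.save('tum.npy',p)"
cat > ps.py <<'E'
import sys
from h import *
# ps.py s dz : remaining shift for object centre at s on axis, object centre dz below TCP ; also where centre is now
p=np.load("tum.npy");st=env.state();R=st["tcp_rot"];dz=float(sys.argv[2])
t=spi(p,[0,0,float(sys.argv[1])])[0]+[0,0,dz]
c0=st["eef_pos"]-[0,0,dz]; o=spi(p,[0,0,0])[0]
q=Rt.T@(Rz(p[2]).T@(c0-o)) 
print("clock",round(st["clock"],2),"centre in spindle mm",(q*1e3).round(1),"F",st["force"].round(1),"T",st["wrist_torque"].round(2),"w",round(st["grip_width"],3))
print("rem",(R.T@(t-st["eef_pos"])/.08).round(3))
E
python3 ps.py .052 .0138
```

```text
clock 8.63 centre in spindle mm [ 1.6 -1.8 75.3] F [ 1.2 -0.1 -3.1] T [-0.02 -0.03  0.01] w 0.702
rem [ 0.128 -0.022  0.263]
```

Call:
servo_tool --series "0.03 -0.022 0.06 0 0.5;0.06 -0.022 0.12 0 0.5;0.09 -0.022 0.18 0 0.5;0.11 -0.022 0.22 0 0.5;0.128 -0.022 0.263 0 0.5;0.14 -0.022 0.285 0 0.5;0.152 -0.022 0.306 0 0.5;0.165 -0.022 0.328 0 0.5;0.178 -0.022 0.35 0 0.5;0.178 -0.022 0.35 0 0.5"

```text
clock: 9.47
eef_pos: [0.6114, 0.1809, 0.1767]
tcp_rot: [[0.761, 0.649, 0.002], [0.649, -0.761, 0.001], [0.002, 0.0, -1.0]]
force: [4.5, 3.7, 0.8]
grip_width: 0.7
```

```bash
python3 ps.py .035 .0138;  python3 look.py l2
```

```text
clock 9.47 centre in spindle mm [ 0.9  0.6 43.3] F [4.5 3.7 0.8] T [ 0.72 -0.85  0.03] w 0.7
rem [0.042 0.007 0.095]
axis in tool [-0.498  0.    -0.867]
```

View pics/l2_side.png

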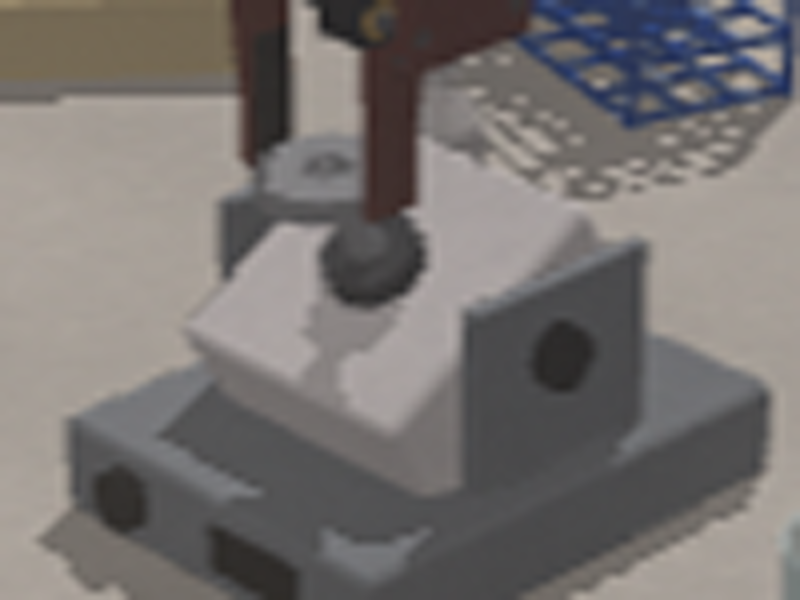

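Call:
servo_tool --series "0.007 0.003 0.02 0 0.5;0.014 0.007 0.04 0 0.5;0.022 0.007 0.055 0 0.5;0.03 0.007 0.07 0 0.5;0.037 0.007 0.085 0 0.5;0.044 0.007 0.1 0 0.5;0.052 0.007 0.115 0 0.5;0.06 0.007 0.13 0 0.5;0.068 0.007 0.145 0 0.5;0.068 0.007 0.145 0 0.5"

```text
clock: 10.4
eef_pos: [0.6155, 0.1839, 0.1663]
tcp_rot: [[0.761, 0.649, 0.002], [0.649, -0.761, 0.001], [0.002, 0.0, -1.0]]
force: [1.2, 3.6, 5.3]
grip_width: 0.699
```

```bash
python3 ps.py .02 .0138;  python3 look.py l3
```

```text
clock 10.4 centre in spindle mm [ 0.1  0.2 31.7] F [1.2 3.6 5.3] T [ 0.75 -0.36 -0.01] w 0.699
rem [0.071 0.002 0.128]
axis in tool [-0.498  0.    -0.867]
```

View pics/l3_side.png

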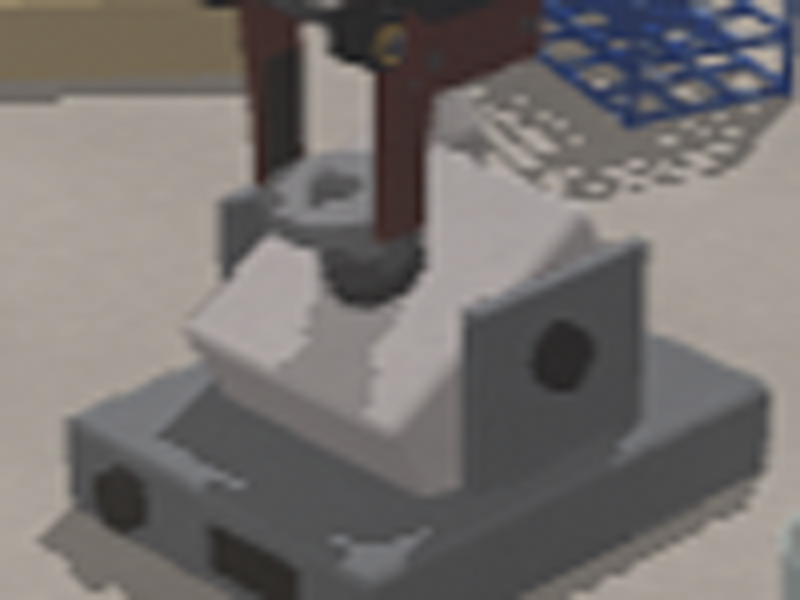

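Call:
servo_tool --series "0.015 0.002 0.03 0 0.5;0.033 0.002 0.06 0 0.5;0.05 0.002 0.09 0 0.5;0.068 0.002 0.12 0 0.5;0.085 0.002 0.15 0 0.5;0.102 0.002 0.18 0 0.5;0.12 0.002 0.21 0 0.5;0.133 0.002 0.235 0 0.5;0.147 0.002 0.26 0 0.5;0.147 0.002 0.26 0 0.5"

```text
clock: 11.33
eef_pos: [0.624, 0.1901, 0.1439]
tcp_rot: [[0.762, 0.648, -0.002], [0.648, -0.762, -0.002], [-0.002, 0.0, -1.0]]
force: [-1.8, -0.9, 4.2]
grip_width: 0.693
```

```bash
python3 ps.py .006 .0138;  python3 look.py l4
```

```text
clock 11.33 centre in spindle mm [-2.1 -0.6  7.1] F [-1.8 -0.9  4.2] T [-0.17  0.18 -0.08] w 0.693
rem [ 0.029 -0.007 -0.001]
axis in tool [-0.502  0.001 -0.865]
```

View pics/l4_side.png

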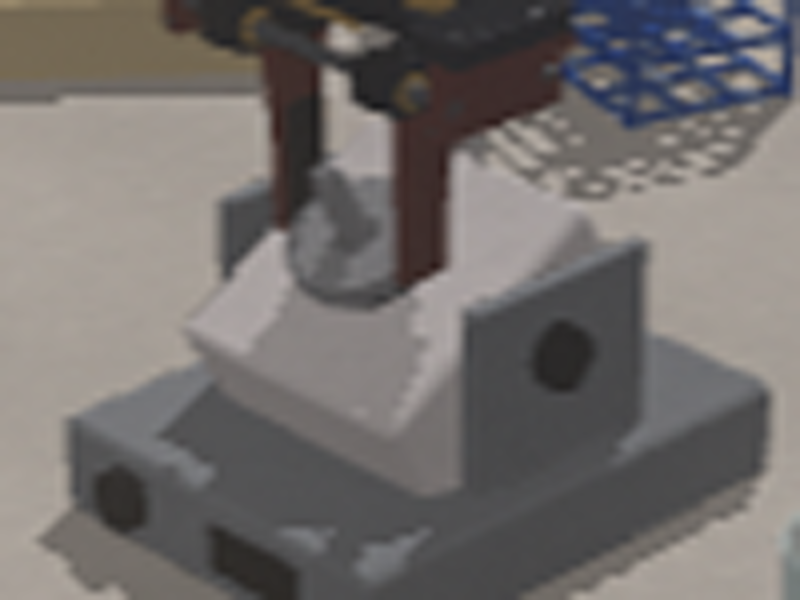

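Call:
servo_tool --series "0 0 0 0 0.8;0 0 0 0 0.9;0 0 0 0 1;0 0 -0.05 0 1;0 0 -0.2 0 1;0 0 -0.35 0 1;0 0 -0.5 0 1;0 0 -0.65 0 1;0 0 -0.8 0 1;0 0 -0.95 0 1"

```text
clock: 12.27
eef_pos: [0.6245, 0.1909, 0.2223]
tcp_rot: [[0.761, 0.649, 0.001], [0.649, -0.761, 0.0], [0.001, 0.001, -1.0]]
force: [-0.4, 0.7, -0.0]
grip_width: 1.003
```

```bash
cat > chk.py <<'E'
import sys
from h import *
# chk.py tag s r
tag=sys.argv[1]; p=np.load("tum.npy"); R=[(float(a),float(b)) for a,b in zip(sys.argv[2::2],sys.argv[3::2])]
n,off="side",(212,130);a=env.read_camera(n)
im=cv2.resize(a[off[1]:off[1]+75,off[0]:off[0]+100],None,fx=8,fy=8,interpolation=cv2.INTER_CUBIC);o=im.copy()
for r,z in R:
    q=((proj(n,spi(p,circ(r,z)))-off+.5)*8-.5).round().astype(int);cv2.polylines(o,[q.reshape(-1,1,2)],False,(0,0,255),1)
cv2.imwrite(f"pics/{tag}.png",cv2.resize(np.hstack([im[:450,50:450],o[:450,50:450]]),(800,450)))
E
python3 chk.py k1 .031 0 .031 .012; python3 plan.py .427 -.268 .05 22.9
```

```text
clock 12.32 pos [0.6251 0.1911 0.2253] yaw 40.43 F [ 0.1 -0.5  2.3] T [-0.04 -0.02  0.03] w 1.003 tilt [0.29 0.07]
rem [-5.616  2.757  2.171]  turn 0.0974
```

View pics/k1.png

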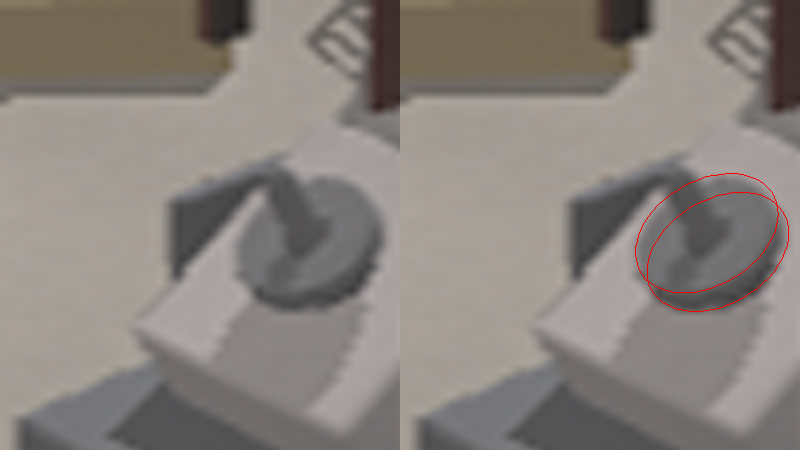

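Call:
servo_tool --series "-0.1 0.08 0 0.01 1;-0.2 0.16 0 0.02 1;-0.3 0.24 0 0.03 1;-0.4 0.32 0 0.04 1;-0.5 0.4 0 0.05 1;-0.6 0.48 0 0.06 1;-0.7 0.56 0 0.07 1;-0.8 0.64 0 0.08 1;-0.9 0.72 0 0.09 1;-1 0.8 0 0.0975 1"

```text
clock: 13.15
eef_pos: [0.6047, 0.0892, 0.2203]
tcp_rot: [[0.923, 0.386, 0.0], [0.386, -0.923, -0.0], [0.0, 0.0, -1.0]]
force: [-0.4, 1.1, -0.4]
grip_width: 1.002
```

```bash
python3 plan.py .427 -.268 .05 22.9
```

```text
clock 13.15 pos [0.6047 0.0892 0.2203] yaw 22.7 F [-0.4  1.1 -0.4] T [-0.06 -0.02 -0.02] w 1.002 tilt [ 0.01 -0.  ]
rem [-3.773  3.261  2.129]  turn -0.0011
```

Call:
servo_tool --series "-0.1 0.087 0 0 1;-0.2 0.17 0 0 1;-0.3 0.26 0 0 1;-0.4 0.35 0 0 1;-0.5 0.43 0 0 1;-0.6 0.52 0 0 1;-0.7 0.61 0 0 1;-0.8 0.7 0 0 1;-0.9 0.78 0 0 1;-1 0.87 0 0 1"

```text
clock: 13.98
eef_pos: [0.5578, -0.0058, 0.2203]
tcp_rot: [[0.921, 0.389, 0.0], [0.389, -0.921, 0.0], [0.0, -0.0, -1.0]]
force: [-0.2, 0.1, 1.2]
grip_width: 0.999
```

Call:
servo_tool --series "-0.1 0.087 0.06 0 1;-0.2 0.17 0.12 0 1;-0.3 0.26 0.18 0 1;-0.4 0.35 0.24 0 1;-0.5 0.43 0.3 0 1;-0.6 0.52 0.36 0 1;-0.7 0.61 0.42 0 1;-0.8 0.7 0.48 0 1;-0.9 0.78 0.54 0 1;-1 0.87 0.6 0 1"

```text
clock: 14.82
eef_pos: [0.5112, -0.1011, 0.1718]
tcp_rot: [[0.921, 0.389, 0.0], [0.389, -0.921, 0.0], [0.0, -0.0, -1.0]]
force: [0.3, -0.3, -0.3]
grip_width: 0.998
```

Call:
servo_tool --series "-0.1 0.087 0.09 0 1;-0.2 0.17 0.18 0 1;-0.3 0.26 0.27 0 1;-0.4 0.35 0.36 0 1;-0.5 0.43 0.45 0 1;-0.6 0.52 0.54 0 1;-0.7 0.61 0.63 0 1;-0.8 0.7 0.72 0 1;-0.9 0.78 0.81 0 1;-1 0.87 0.9 0 1"

```text
clock: 15.65
eef_pos: [0.4645, -0.1963, 0.0995]
tcp_rot: [[0.921, 0.389, -0.0], [0.389, -0.921, 0.0], [-0.0, -0.0, -1.0]]
force: [-0.3, 0.0, -1.1]
grip_width: 1.0
```

```bash
python3 plan.py .427 -.268 .023 22.9
```

```text
clock 15.65 pos [ 0.4645 -0.1963  0.0995] yaw 22.88 F [-0.3  0.  -1.1] T [0.03 0.06 0.01] w 1.0 tilt [-0.  0.]
rem [-0.78   0.644  0.957]  turn -0.0001
```

Call:
servo_tool --series "-0.18 0.15 0.05 0 1;-0.36 0.3 0.1 0 1;-0.54 0.45 0.2 0 1;-0.72 0.6 0.3 0 1;-0.78 0.644 0.4 0 1;-0.78 0.644 0.5 0 1;-0.78 0.644 0.65 0 1;-0.78 0.644 0.8 0 1;-0.78 0.644 0.957 0 1;-0.78 0.644 0.957 0 0.7"

```text
clock: 16.48
eef_pos: [0.4278, -0.2663, 0.022]
tcp_rot: [[0.921, 0.39, -0.0], [0.39, -0.921, 0.0], [-0.0, -0.001, -1.0]]
force: [-0.5, 0.7, 0.4]
grip_width: 0.959
```

```bash
python3 plan.py .427 -.268 .0225 22.9
```

```text
clock 16.48 pos [ 0.4278 -0.2663  0.022 ] yaw 22.95 F [-0.5  0.7  0.4] T [ 0.01 -0.01  0.03] w 0.959 tilt [-0.02  0.03]
rem [-0.018  0.015 -0.006]  turn 0.0003
```

Call:
servo_tool --series "-0.015 0.01 -0.01 0 0.6;-0.015 0.01 -0.01 0 0.5;-0.015 0.01 -0.01 0 0.4;-0.015 0.01 -0.01 0 0.4;-0.015 0.01 -0.01 0 0.4;-0.015 0.01 -0.01 0 0.4;-0.015 0.01 -0.01 0 0.4;-0.015 0.01 -0.05 0 0.4;-0.015 0.01 -0.15 0 0.4;-0.015 0.01 -0.25 0 0.4"

```text
clock: 17.32
eef_pos: [0.4265, -0.2682, 0.044]
tcp_rot: [[0.921, 0.389, -0.001], [0.389, -0.921, 0.001], [-0.001, -0.001, -1.0]]
force: [-0.1, 0.3, -1.9]
grip_width: 0.559
```

```bash
python3 plan.py .601 .171 .206 22.9
```

```text
clock 17.32 pos [ 0.4265 -0.2682  0.044 ] yaw 22.88 F [-0.1  0.3 -1.9] T [-0.   -0.03  0.02] w 0.559 tilt [-0.05  0.03]
rem [ 4.143 -4.212 -2.024]  turn -0.0001
```

Call:
servo_tool --series "0.1 -0.1 -0.1 0 0.4;0.2 -0.2 -0.2 0 0.4;0.3 -0.3 -0.3 0 0.4;0.4 -0.4 -0.4 0 0.4;0.5 -0.5 -0.5 0 0.4;0.6 -0.6 -0.6 0 0.4;0.7 -0.7 -0.7 0 0.4;0.8 -0.8 -0.8 0 0.4;0.9 -0.9 -0.9 0 0.4;1 -1 -1 0 0.4"

```text
clock: 18.15
eef_pos: [0.4697, -0.1624, 0.1245]
tcp_rot: [[0.921, 0.389, -0.0], [0.389, -0.921, 0.0], [-0.0, -0.0, -1.0]]
force: [0.1, 0.1, -1.2]
grip_width: 0.556
```

Call:
servo_tool --series "0.1 -0.1 -0.1 0 0.4;0.2 -0.2 -0.2 0 0.4;0.3 -0.3 -0.3 0 0.4;0.4 -0.4 -0.4 0 0.4;0.5 -0.5 -0.5 0 0.4;0.6 -0.6 -0.6 0 0.4;0.7 -0.7 -0.7 0 0.4;0.8 -0.8 -0.8 0 0.4;0.9 -0.9 -0.9 0 0.4;1 -1 -1 0 0.4"

```text
clock: 18.98
eef_pos: [0.5124, -0.0576, 0.2045]
tcp_rot: [[0.921, 0.389, -0.0], [0.389, -0.921, 0.0], [-0.0, -0.0, -1.0]]
force: [-0.2, -0.6, -1.4]
grip_width: 0.554
```

Call:
servo_tool --series "0.1 -0.1 -0.02 0 0.4;0.2 -0.2 -0.04 0 0.4;0.3 -0.3 -0.06 0 0.4;0.4 -0.4 -0.08 0 0.4;0.5 -0.5 -0.08 0 0.4;0.6 -0.6 -0.08 0 0.4;0.7 -0.7 -0.08 0 0.4;0.8 -0.8 -0.08 0 0.4;0.9 -0.9 -0.08 0 0.4;1 -1 -0.08 0 0.4"

```text
clock: 19.82
eef_pos: [0.5549, 0.0472, 0.21]
tcp_rot: [[0.921, 0.389, -0.0], [0.389, -0.921, -0.0], [-0.0, -0.0, -1.0]]
force: [1.0, -0.1, -2.2]
grip_width: 0.557
```

Call:
servo_tool --series "0.1 -0.1 0 -0.01 0.4;0.2 -0.2 0 -0.02 0.4;0.3 -0.3 0 -0.03 0.4;0.4 -0.4 0 -0.04 0.4;0.5 -0.5 0 -0.05 0.4;0.6 -0.6 0 -0.06 0.4;0.7 -0.7 0 -0.07 0.4;0.8 -0.8 0 -0.08 0.4;0.9 -0.9 0 -0.09 0.4;1 -1 0 -0.0976 0.4"

```text
clock: 20.65
eef_pos: [0.5976, 0.152, 0.2101]
tcp_rot: [[0.759, 0.651, -0.0], [0.651, -0.759, -0.0], [-0.0, -0.0, -1.0]]
force: [0.9, 0.1, -2.6]
grip_width: 0.557
```

```bash
python3 plan.py .601 .171 .206 40.45; python3 ps.py .064 .013
```

```text
clock 20.65 pos [0.5976 0.152  0.2101] yaw 40.62 F [ 0.9  0.1 -2.6] T [-0.09 -0.03  0.02] w 0.557 tilt [-0. -0.]
rem [ 0.187 -0.153  0.051]  turn 0.0009
clock 20.65 centre in spindle mm [ -7.4 -12.5  87.5] F [ 0.9  0.1 -2.6] T [-0.09 -0.03  0.02] w 0.557
rem [ 0.227 -0.155  0.208]
```

Call:
servo_tool --series "0.08 -0.06 0 0 0.4;0.16 -0.12 0.04 0 0.4;0.22 -0.155 0.1 0 0.4;0.227 -0.155 0.15 0 0.4;0.227 -0.155 0.208 0 0.4;0.24 -0.155 0.23 0 0.4;0.25 -0.155 0.25 0 0.4;0.25 -0.155 0.25 0 0.4;0.25 -0.155 0.25 0 0.4;0.25 -0.155 0.25 0 0.4"

```text
clock: 21.48
eef_pos: [0.6045, 0.1731, 0.1904]
tcp_rot: [[0.761, 0.648, 0.001], [0.648, -0.761, 0.0], [0.001, 0.0, -1.0]]
force: [-0.2, 0.5, -1.0]
grip_width: 0.557
```

```bash
python3 ps.py .035 .013;python3 look.py m1 .013 .025
```

```text
clock 21.48 centre in spindle mm [-0.8 -0.8 60.9] F [-0.2  0.5 -1. ] T [-0.06  0.01 -0.02] w 0.557
rem [ 0.17  -0.011  0.276]
axis in tool [-0.5    0.    -0.866]
```

View pics/m1_side_o.png

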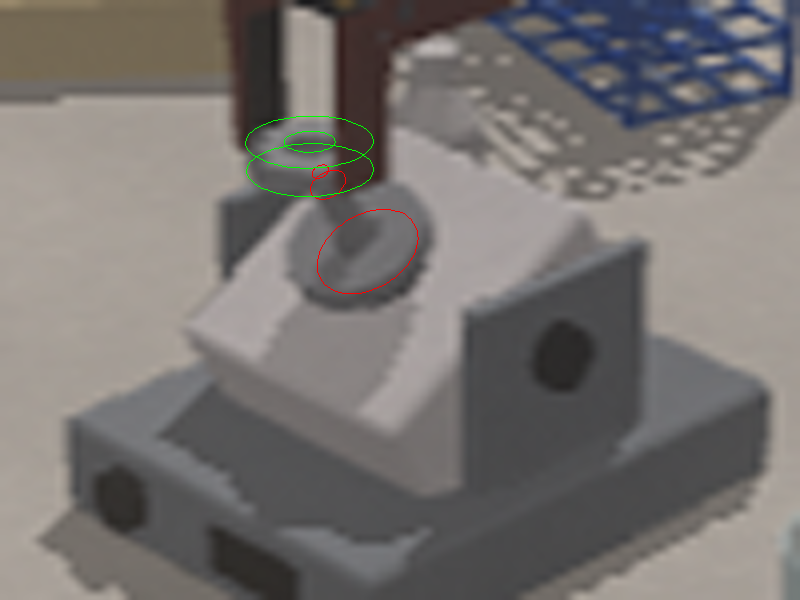

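Call:
servo_tool --series "0.017 -0.011 0.02 0 0.4;0.03 -0.011 0.04 0 0.4;0.045 -0.011 0.06 0 0.4;0.057 -0.011 0.08 0 0.4;0.07 -0.011 0.1 0 0.4;0.08 -0.011 0.12 0 0.4;0.09 -0.011 0.14 0 0.4;0.105 -0.011 0.16 0 0.4;0.118 -0.011 0.18 0 0.4;0.13 -0.011 0.2 0 0.4"

```text
clock: 22.42
eef_pos: [0.6127, 0.1819, 0.1756]
tcp_rot: [[0.76, 0.649, 0.004], [0.649, -0.76, 0.002], [0.004, 0.001, -1.0]]
force: [3.1, 3.9, 4.8]
grip_width: 0.557
```

```bash
python3 ps.py .03 .013
```

```text
clock 22.42 centre in spindle mm [ 2.1  0.5 42.1] F [3.1 3.9 4.8] T [ 0.63 -0.48 -0.01] w 0.557
rem [0.052 0.006 0.145]
```

Contact forces match the first ring's; continue down the axis.

Call:
servo_tool --series "0.006 0.006 0.018 0 0.4;0.012 0.006 0.036 0 0.4;0.02 0.006 0.054 0 0.4;0.027 0.006 0.07 0 0.4;0.034 0.006 0.087 0 0.4;0.04 0.006 0.104 0 0.4;0.048 0.006 0.12 0 0.4;0.056 0.006 0.135 0 0.4;0.062 0.006 0.15 0 0.4;0.062 0.006 0.15 0 0.4"

```text
clock: 23.25
eef_pos: [0.6171, 0.1852, 0.1641]
tcp_rot: [[0.76, 0.65, 0.005], [0.65, -0.76, 0.003], [0.006, 0.001, -1.0]]
force: [2.8, 4.3, 5.6]
grip_width: 0.551
```

```bash
python3 ps.py .018 .013; python3 look.py m3 .013 .025
```

```text
clock 23.25 centre in spindle mm [ 1.2  0.2 29.5] F [2.8 4.3 5.6] T [ 0.94 -0.67 -0.  ] w 0.551
rem [0.058 0.003 0.132]
axis in tool [-0.495  0.    -0.869]
```

View pics/m3_side.png

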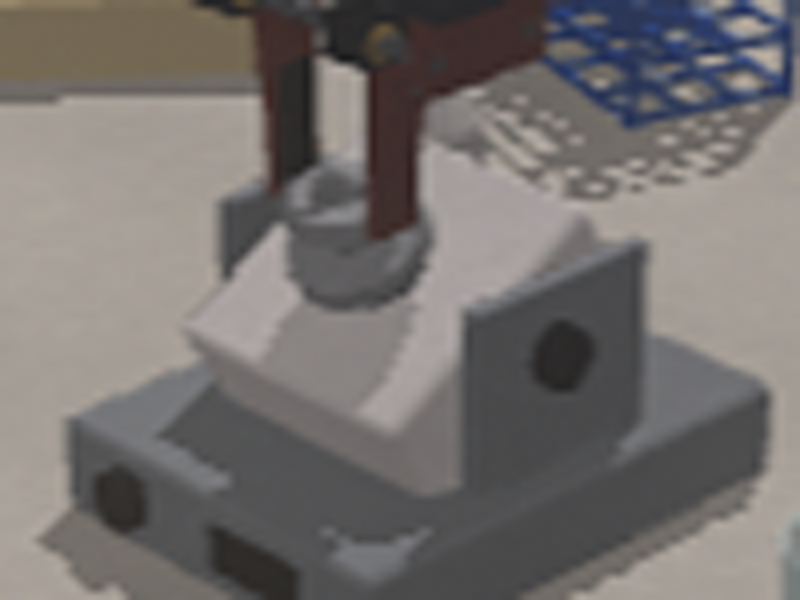

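Call:
servo_tool --series "0.008 0.003 0.018 0 0.4;0.016 0.003 0.036 0 0.4;0.025 0.003 0.054 0 0.4;0.034 0.003 0.07 0 0.4;0.042 0.003 0.085 0 0.4;0.042 0.003 0.085 0 0.4;0.042 0.003 0.085 0 0.6;0.042 0.003 0.085 0 0.7;0.042 0.003 0.085 0 0.8;0.042 0.003 0.08 0 0.9"

```text
clock: 24.18
eef_pos: [0.6181, 0.1854, 0.1546]
tcp_rot: [[0.761, 0.649, -0.002], [0.649, -0.761, -0.001], [-0.002, -0.001, -1.0]]
force: [0.9, 1.0, -0.1]
grip_width: 0.789
```

```bash
python3 ps.py .018 .013
```

```text
clock 24.18 centre in spindle mm [-2.8 -0.3 20.7] F [ 0.9  1.  -0.1] T [-0.04 -0.03  0.02] w 0.789
rem [ 0.047 -0.004  0.012]
```

Call:
servo_tool --series "0 0 -0.1 0 0.9;0 0 -0.2 0 0.9;0 0 -0.3 0 0.9;0 0 -0.4 0 0.9;0 0 -0.5 0 0.9;0 0 -0.6 0 0.9;0 0 -0.65 0 0.9;0 0 -0.7 0 0.9;0 0 -0.7 0 0.9;0 0 -0.7 0 0.9"

```text
clock: 25.02
eef_pos: [0.6185, 0.1856, 0.2117]
tcp_rot: [[0.761, 0.649, 0.0], [0.649, -0.761, 0.0], [0.0, 0.0, -1.0]]
force: [-0.3, -0.5, -0.6]
grip_width: 0.901
```

```bash
python3 chk.py k2 .025 .012 .025 .024;python3 plan.py .5571 -.117 .05 40.45
```

```text
clock 25.07 pos [0.6184 0.1856 0.2113] yaw 40.45 F [-0.   0.   0.1] T [-0.04 -0.01 -0.05] w 0.906 tilt [-0.04 -0.01]
rem [-3.035  2.382  2.017]  turn -0.0000
```

View pics/k2.png

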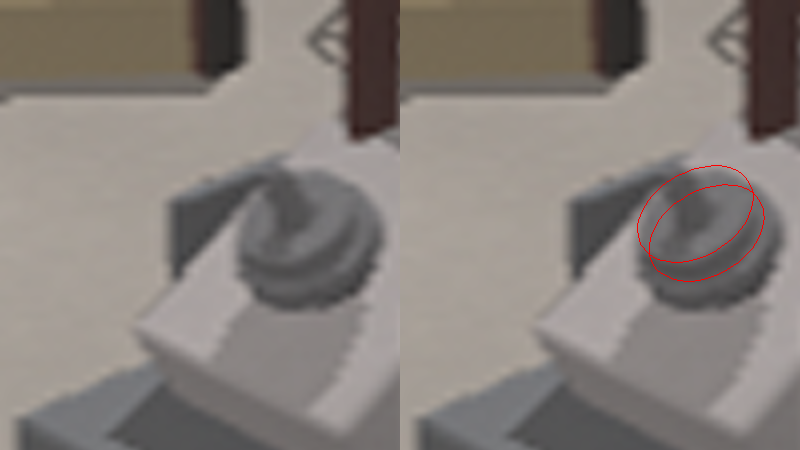

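Call:
servo_tool --series "-0.1 0.08 0 0 0.9;-0.2 0.16 0 0 0.9;-0.3 0.24 0 0 0.9;-0.4 0.32 0 0 0.9;-0.5 0.4 0 0 0.9;-0.6 0.48 0 0 0.9;-0.7 0.56 0.03 0 0.9;-0.8 0.64 0.06 0 0.9;-0.9 0.72 0.09 0 0.9;-1 0.8 0.12 0 0.9"

```text
clock: 25.9
eef_pos: [0.5988, 0.0839, 0.2017]
tcp_rot: [[0.761, 0.649, -0.0], [0.649, -0.761, -0.0], [-0.0, -0.0, -1.0]]
force: [-0.0, -0.4, 0.1]
grip_width: 0.9
```

Call:
servo_tool --series "-0.1 0.08 0.09 0 0.9;-0.2 0.16 0.18 0 0.9;-0.3 0.24 0.27 0 0.9;-0.4 0.32 0.36 0 0.9;-0.5 0.4 0.45 0 0.9;-0.6 0.48 0.54 0 0.9;-0.7 0.56 0.63 0 0.9;-0.8 0.64 0.72 0 0.9;-0.9 0.72 0.81 0 0.9;-1 0.8 0.9 0 0.9"

```text
clock: 26.73
eef_pos: [0.5795, -0.0166, 0.1294]
tcp_rot: [[0.761, 0.649, 0.0], [0.649, -0.761, -0.0], [-0.0, 0.0, -1.0]]
force: [-0.0, -0.6, 0.8]
grip_width: 0.895
```

Call:
servo_tool --series "-0.1 0.08 0.09 0 0.9;-0.2 0.16 0.18 0 0.9;-0.3 0.24 0.27 0 0.9;-0.4 0.32 0.36 0 0.9;-0.5 0.4 0.45 0 0.9;-0.6 0.48 0.54 0 0.9;-0.7 0.56 0.63 0 0.9;-0.8 0.64 0.72 0 0.9;-0.9 0.72 0.81 0 0.9;-1 0.78 0.9 0 0.9"

```text
clock: 27.57
eef_pos: [0.5592, -0.1162, 0.0574]
tcp_rot: [[0.761, 0.649, 0.0], [0.649, -0.761, -0.0], [-0.0, 0.0, -1.0]]
force: [0.5, 0.3, 0.8]
grip_width: 0.9
```

```bash
python3 plan.py .5571 -.117 .0225 40.45
```

```text
clock 27.57 pos [ 0.5592 -0.1162  0.0574] yaw 40.44 F [0.5 0.3 0.8] T [-0.    0.05  0.01] w 0.9 tilt [ 0. -0.]
rem [-0.027 -0.009  0.436]  turn -0.0001
```

Call:
servo_tool --series "-0.02 -0.009 0.1 0 0.9;-0.027 -0.009 0.2 0 0.8;-0.027 -0.009 0.3 0 0.7;-0.027 -0.009 0.4 0 0.65;-0.027 -0.009 0.436 0 0.6;-0.027 -0.009 0.436 0 0.5;-0.027 -0.009 0.436 0 0.3;-0.027 -0.009 0.436 0 0.3;-0.027 -0.009 0.436 0 0.3;-0.027 -0.009 0.436 0 0.3"

```text
clock: 28.4
eef_pos: [0.5574, -0.1158, 0.0235]
tcp_rot: [[0.761, 0.649, 0.0], [0.649, -0.761, 0.0], [0.0, 0.0, -1.0]]
force: [0.4, -0.1, -0.6]
grip_width: 0.443
```

```bash
python3 plan.py .601 .171 .205 40.45
```

```text
clock 28.4 pos [ 0.5574 -0.1158  0.0235] yaw 40.46 F [ 0.4 -0.1 -0.6] T [0.06 0.01 0.01] w 0.443 tilt [0.02 0.  ]
rem [ 2.741 -2.373 -2.269]  turn 0.0000
```

Call:
servo_tool --series "0 0 -0.05 0 0.3;0 0 -0.2 0 0.3;0.1 -0.1 -0.4 0 0.3;0.2 -0.2 -0.6 0 0.3;0.35 -0.3 -0.75 0 0.3;0.48 -0.4 -0.9 0 0.3;0.6 -0.5 -1 0 0.3;0.72 -0.6 -1 0 0.3;0.85 -0.7 -1 0 0.3;0.95 -0.8 -1 0 0.3"

```text
clock: 29.23
eef_pos: [0.5735, -0.0164, 0.1024]
tcp_rot: [[0.761, 0.649, -0.001], [0.649, -0.761, 0.0], [-0.001, -0.001, -1.0]]
force: [0.7, -0.2, -1.0]
grip_width: 0.446
```

Call:
servo_tool --series "0.1 -0.08 -0.1 0 0.3;0.2 -0.16 -0.2 0 0.3;0.3 -0.24 -0.3 0 0.3;0.4 -0.32 -0.4 0 0.3;0.5 -0.4 -0.5 0 0.3;0.6 -0.48 -0.6 0 0.3;0.7 -0.56 -0.7 0 0.3;0.8 -0.64 -0.8 0 0.3;0.9 -0.72 -0.9 0 0.3;0.95 -0.8 -1 0 0.3"

```text
clock: 30.07
eef_pos: [0.5902, 0.0814, 0.1839]
tcp_rot: [[0.761, 0.649, -0.0], [0.649, -0.761, 0.0], [0.0, -0.0, -1.0]]
force: [0.5, -0.0, -0.9]
grip_width: 0.443
```

Call:
servo_tool --series "0.1 -0.1 -0.1 0 0.3;0.2 -0.2 -0.2 0 0.3;0.3 -0.3 -0.3 0 0.3;0.4 -0.4 -0.3 0 0.3;0.5 -0.5 -0.3 0 0.3;0.6 -0.6 -0.3 0 0.3;0.7 -0.7 -0.3 0 0.3;0.8 -0.77 -0.3 0 0.3;0.8 -0.77 -0.3 0 0.3;0.8 -0.77 -0.3 0 0.3"

```text
clock: 30.9
eef_pos: [0.5986, 0.169, 0.2066]
tcp_rot: [[0.76, 0.649, -0.001], [0.649, -0.76, -0.001], [-0.001, -0.0, -1.0]]
force: [-0.8, -0.2, -1.7]
grip_width: 0.442
```

```bash
python3 plan.py .601 .171 .205 40.45; python3 ps.py .062 .0135
```

```text
clock 30.9 pos [0.5986 0.169  0.2066] yaw 40.5 F [-0.8 -0.2 -1.7] T [ 0.02 -0.03 -0.06] w 0.442 tilt [-0.05 -0.03]
rem [0.039 0.001 0.02 ]  turn 0.0003
clock 30.9 centre in spindle mm [ 0.9 -0.1 78.2] F [-0.8 -0.2 -1.7] T [ 0.02 -0.03 -0.06] w 0.442
rem [ 0.092 -0.002  0.18 ]
```

Call:
servo_tool --series "0.02 0 0.03 0 0.3;0.04 0 0.06 0 0.3;0.055 0 0.1 0 0.3;0.07 0 0.14 0 0.3;0.092 0 0.18 0 0.3;0.1 0 0.195 0 0.3;0.105 0 0.2 0 0.3;0.105 0 0.2 0 0.3;0.105 0 0.2 0 0.3;0.105 0 0.2 0 0.3"

```text
clock: 31.73
eef_pos: [0.6051, 0.174, 0.1915]
tcp_rot: [[0.761, 0.649, 0.0], [0.649, -0.761, 0.0], [0.0, 0.0, -1.0]]
force: [-0.0, -0.6, -0.6]
grip_width: 0.442
```

```bash
python3 ps.py .042 .0135;python3 look.py s1 .0135 .02
```

```text
clock 31.73 centre in spindle mm [ 0.5 -0.6 61. ] F [-0.  -0.6 -0.6] T [-0.01 -0.02  0.01] w 0.442
rem [ 0.114 -0.007  0.208]
axis in tool [-0.5    0.    -0.866]
```

View pics/s1_side_o.png

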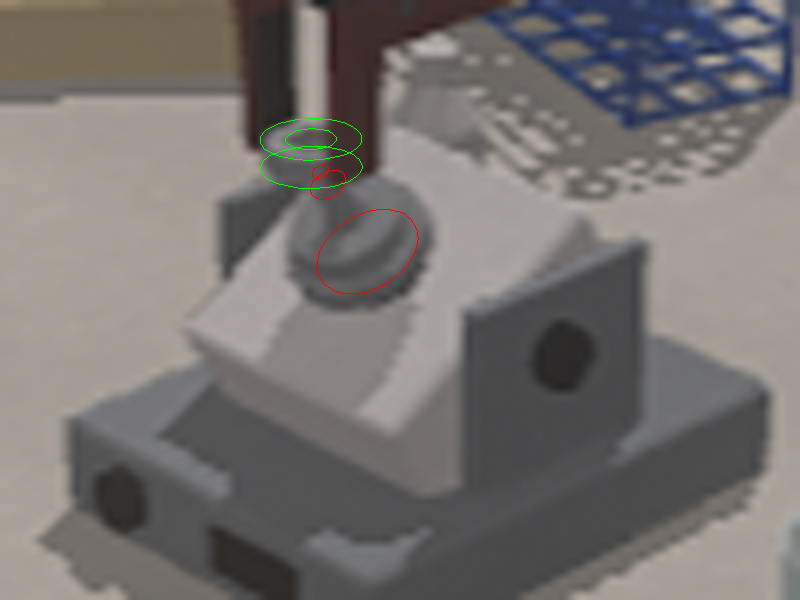

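View pics/s1_side.png

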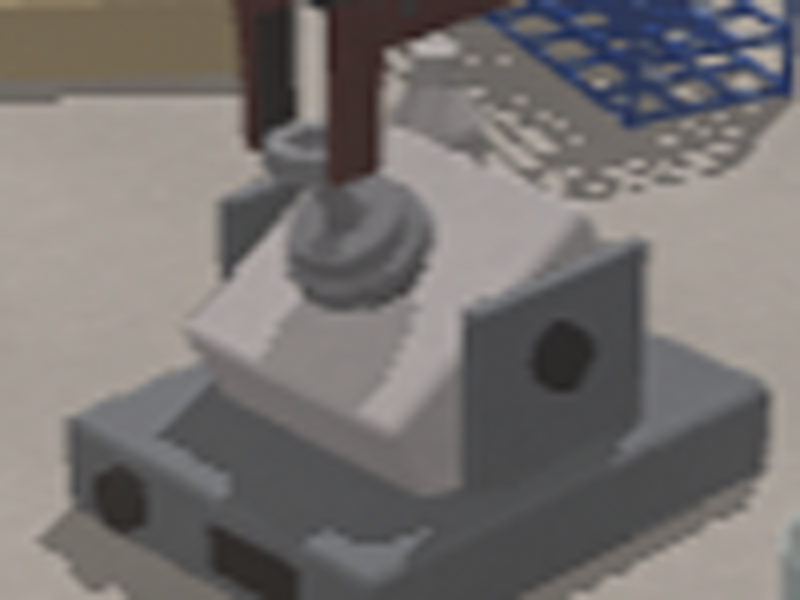

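Call:
servo_tool --series "0.011 -0.007 0.02 0 0.3;0.023 -0.007 0.04 0 0.3;0.034 -0.007 0.06 0 0.3;0.046 -0.007 0.08 0 0.3;0.057 -0.007 0.1 0 0.3;0.068 -0.007 0.125 0 0.3;0.08 -0.007 0.145 0 0.3;0.09 -0.007 0.165 0 0.3;0.1 -0.007 0.19 0 0.3;0.114 -0.007 0.208 0 0.3"

```text
clock: 32.67
eef_pos: [0.6122, 0.1811, 0.1754]
tcp_rot: [[0.761, 0.649, 0.002], [0.649, -0.761, 0.001], [0.003, 0.0, -1.0]]
force: [1.5, 2.6, 6.0]
grip_width: 0.442
```

```bash
python3 ps.py .034 .0135
```

```text
clock 32.67 centre in spindle mm [ 1.1  0.2 42. ] F [1.5 2.6 6. ] T [ 0.66 -0.41  0.01] w 0.442
rem [0.039 0.003 0.094]
```

Call:
servo_tool --series "0.008 0.003 0.018 0 0.3;0.016 0.003 0.036 0 0.3;0.024 0.003 0.054 0 0.3;0.032 0.003 0.072 0 0.3;0.04 0.003 0.09 0 0.3;0.044 0.003 0.1 0 0.3;0.044 0.003 0.1 0 0.3;0.044 0.003 0.1 0 0.5;0.044 0.003 0.1 0 0.6;0.044 0.003 0.1 0 0.7"

```text
clock: 33.5
eef_pos: [0.614, 0.1821, 0.1653]
tcp_rot: [[0.761, 0.649, -0.002], [0.649, -0.761, -0.001], [-0.002, -0.001, -1.0]]
force: [-0.5, 0.2, 0.0]
grip_width: 0.61
```

```bash
python3 ps.py .034 .0135; python3 chk.py k3a .02 .024 .02 .036
```

```text
clock 33.5 centre in spindle mm [-2.3 -0.2 32.2] F [-0.5  0.2  0. ] T [-0.06 -0.02  0.03] w 0.61
rem [ 0.014 -0.002 -0.033]
```

View pics/k3a.png

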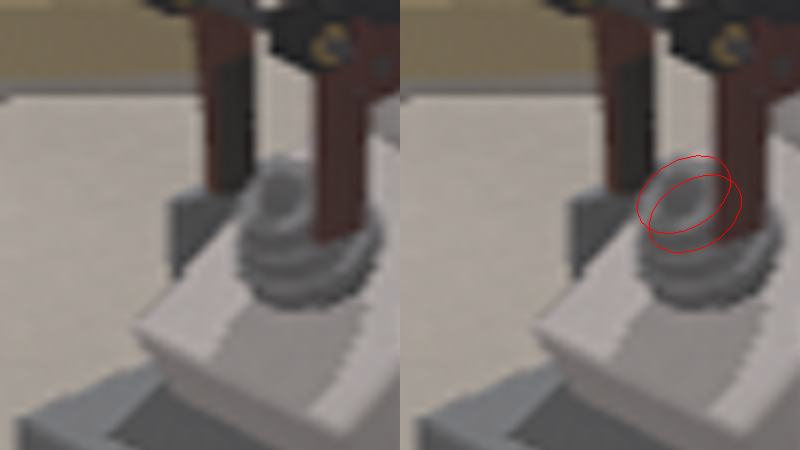

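Call:
servo_tool --series "0 0 -0.12 0 0.8;0 0 -0.25 0 0.8;0 0 -0.38 0 0.8;0 0 -0.5 0 0.8;-0.15 0 -0.55 0.02 0.8;-0.3 0.02 -0.55 0.05 0.8;-0.45 0.1 -0.55 0.08 0.8;-0.6 0.25 -0.55 0.11 0.8;-0.8 0.4 -0.55 0.14 0.8;-1 0.6 -0.55 0.161 0.8"

```text
clock: 34.38
eef_pos: [0.5845, 0.0939, 0.2123]
tcp_rot: [[0.981, 0.195, 0.002], [0.195, -0.981, 0.0], [0.002, -0.0, -1.0]]
force: [-1.3, 0.9, 0.7]
grip_width: 0.8
```

```bash
python3 chk.py k3 .02 .024 .02 .036; python3 plan.py .4147 -.1194 .05 11.5
```

```text
clock 34.43 pos [0.5847 0.0897 0.2124] yaw 10.9 F [ 1.6 -2.2 -0.2] T [-0.12  0.01 -0.04] w 0.803 tilt [ 0.12 -0.15]
rem [-2.584  2.159  2.033]  turn -0.0034
```

View pics/k3.png

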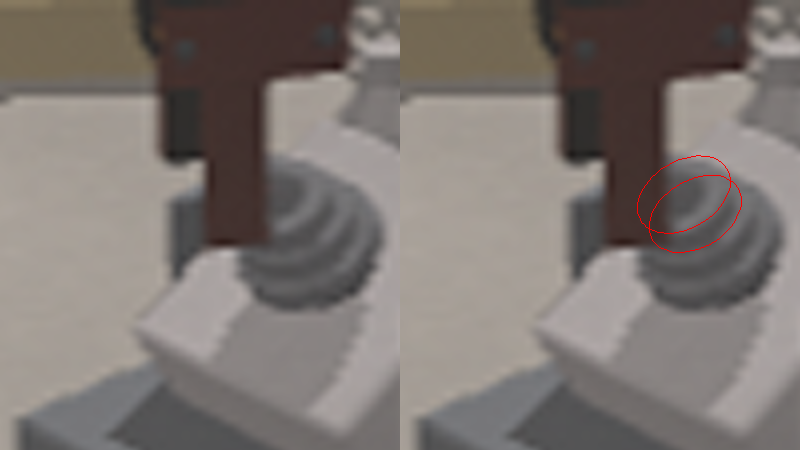

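Call:
servo_tool --series "-0.1 0.08 0 0 0.8;-0.2 0.16 0.03 0 0.8;-0.3 0.24 0.07 0 0.8;-0.4 0.32 0.1 0 0.8;-0.5 0.4 0.14 0 0.8;-0.6 0.48 0.18 0 0.8;-0.7 0.56 0.22 0 0.8;-0.8 0.65 0.26 0 0.8;-0.9 0.75 0.3 0 0.8;-1 0.83 0.35 0 0.8"

```text
clock: 35.27
eef_pos: [0.5189, 0.0121, 0.1825]
tcp_rot: [[0.98, 0.199, 0.0], [0.199, -0.98, -0.0], [0.0, 0.0, -1.0]]
force: [-0.1, -0.1, -0.2]
grip_width: 0.802
```

Call:
servo_tool --series "-0.1 0.08 0.1 0 0.8;-0.2 0.16 0.2 0 0.8;-0.3 0.24 0.3 0 0.8;-0.4 0.32 0.4 0 0.8;-0.5 0.4 0.5 0 0.8;-0.6 0.48 0.6 0 0.8;-0.7 0.56 0.7 0 0.8;-0.8 0.65 0.8 0 0.8;-0.9 0.75 0.9 0 0.8;-1 0.83 1 0 0.8"

```text
clock: 36.1
eef_pos: [0.4536, -0.0689, 0.1019]
tcp_rot: [[0.98, 0.199, 0.0], [0.199, -0.98, -0.0], [0.0, 0.0, -1.0]]
force: [-0.3, -0.0, 0.2]
grip_width: 0.802
```

```bash
python3 plan.py .4147 -.1194 .032 11.5
```

```text
clock 36.1 pos [ 0.4536 -0.0689  0.1019] yaw 11.46 F [-0.3 -0.   0.2] T [-0.02 -0.05 -0.02] w 0.802 tilt [ 0.   -0.01]
rem [-0.602  0.522  0.874]  turn -0.0002
```

Call:
servo_tool --series "-0.15 0.13 0.05 0 0.8;-0.3 0.26 0.1 0 0.8;-0.45 0.4 0.15 0 0.8;-0.6 0.522 0.25 0 0.8;-0.602 0.522 0.4 0 0.75;-0.602 0.522 0.55 0 0.7;-0.602 0.522 0.7 0 0.65;-0.602 0.522 0.8 0 0.6;-0.602 0.522 0.874 0 0.6;-0.602 0.522 0.874 0 0.6"

```text
clock: 36.93
eef_pos: [0.4147, -0.1177, 0.0307]
tcp_rot: [[0.98, 0.2, -0.003], [0.2, -0.98, 0.001], [-0.003, -0.002, -1.0]]
force: [-0.1, 0.2, 0.2]
grip_width: 0.6
```

```bash
python3 plan.py .4147 -.1194 .032 11.5
python3 - <<'E'
from h import *
b=env.read_camera("side")
cv2.imwrite("pics/cg.png",cv2.resize(b[220:280,150:230],None,fx=8,fy=8,interpolation=cv2.INTER_CUBIC))
E
```

```text
clock 36.93 pos [ 0.4147 -0.1177  0.0307] yaw 11.52 F [-0.1  0.2  0.2] T [0.   0.05 0.06] w 0.6 tilt [-0.17  0.07]
rem [-0.004  0.021 -0.016]  turn 0.0001
```

View pics/cg.png

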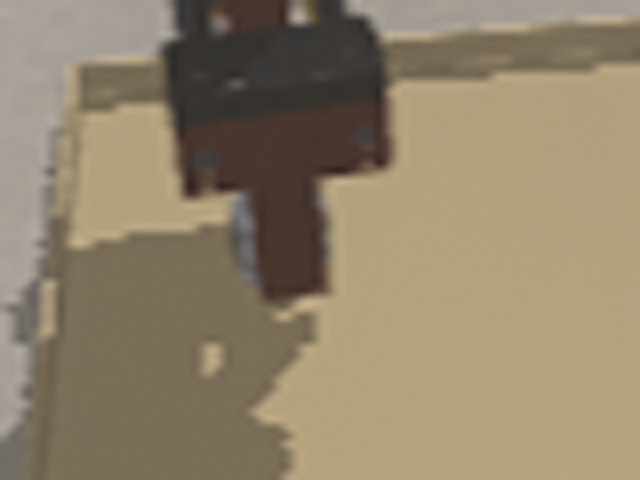

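Call:
servo_tool --series "0 0.015 -0.01 0 0.5;0 0.02 -0.01 0 0.4;0 0.02 -0.01 0 0.2;0 0.02 -0.01 0 0.2;0 0.02 -0.01 0 0.2;0 0.02 -0.01 0 0.2;0 0.02 -0.01 0 0.2;0 0.02 -0.06 0 0.2;0 0.02 -0.2 0 0.2;0 0.02 -0.4 0 0.2"

```text
clock: 37.82
eef_pos: [0.4145, -0.1197, 0.0639]
tcp_rot: [[0.98, 0.199, -0.004], [0.199, -0.98, 0.001], [-0.003, -0.002, -1.0]]
force: [0.7, 0.1, 0.1]
grip_width: 0.354
```

```bash
python3 plan.py .601 .171 .222 40.45
```

```text
clock 37.82 pos [ 0.4145 -0.1197  0.0639] yaw 11.46 F [0.7 0.1 0.1] T [0.05 0.04 0.03] w 0.354 tilt [-0.2   0.06]
rem [ 3.    -3.101 -1.981]  turn -0.1610
```

Call:
servo_tool --series "0.1 -0.1 -0.1 0 0.2;0.2 -0.2 -0.2 0 0.2;0.3 -0.3 -0.3 0 0.2;0.4 -0.4 -0.4 0 0.2;0.5 -0.5 -0.5 0 0.2;0.6 -0.6 -0.6 0 0.2;0.7 -0.7 -0.7 0 0.2;0.8 -0.8 -0.8 0 0.2;0.9 -0.9 -0.9 0 0.2;1 -1 -1 0 0.2"

```text
clock: 38.65
eef_pos: [0.4788, -0.0246, 0.1454]
tcp_rot: [[0.98, 0.199, -0.0], [0.199, -0.98, 0.0], [-0.0, -0.0, -1.0]]
force: [-0.5, -0.5, -0.6]
grip_width: 0.356
```

Call:
servo_tool --series "0.1 -0.1 -0.1 0 0.2;0.2 -0.2 -0.2 0 0.2;0.3 -0.3 -0.3 0 0.2;0.4 -0.4 -0.4 0 0.2;0.5 -0.5 -0.5 0 0.2;0.6 -0.6 -0.6 0 0.2;0.7 -0.7 -0.7 0 0.2;0.8 -0.8 -0.8 0 0.2;0.9 -0.9 -0.9 0 0.2;1 -1 -1 0 0.2"

```text
clock: 39.48
eef_pos: [0.5412, 0.0698, 0.2252]
tcp_rot: [[0.98, 0.199, -0.0], [0.199, -0.98, -0.0], [-0.0, -0.0, -1.0]]
force: [0.2, 0.2, -0.5]
grip_width: 0.357
```

Call:
servo_tool --series "0.1 -0.1 0 -0.02 0.2;0.2 -0.2 0 -0.04 0.2;0.3 -0.3 0 -0.06 0.2;0.4 -0.4 0 -0.08 0.2;0.5 -0.5 0 -0.1 0.2;0.6 -0.6 0 -0.12 0.2;0.7 -0.7 0 -0.14 0.2;0.8 -0.8 0 -0.16 0.2;0.9 -0.9 0 -0.161 0.2;1 -1 0 -0.161 0.2"

```text
clock: 40.32
eef_pos: [0.6036, 0.1641, 0.2246]
tcp_rot: [[0.762, 0.648, -0.0], [0.648, -0.762, -0.0], [-0.0, -0.0, -1.0]]
force: [0.3, 1.0, 0.0]
grip_width: 0.353
```

```bash
python3 plan.py .601 .171 .222 40.45; python3 ps.py .054 .0275
```

```text
clock 40.32 pos [0.6036 0.1641 0.2246] yaw 40.38 F [0.3 1.  0. ] T [-0.04 -0.02  0.02] w 0.353 tilt [-0.02 -0.01]
rem [ 0.031 -0.086  0.033]  turn -0.0004
clock 40.32 centre in spindle mm [ 3.5 -7.1 81.3] F [0.3 1.  0. ] T [-0.04 -0.02  0.02] w 0.353
rem [ 0.133 -0.089  0.317]
```

Call:
servo_tool --series "0.02 -0.04 0.05 0 0.2;0.05 -0.089 0.1 0 0.2;0.08 -0.089 0.15 0 0.2;0.1 -0.089 0.2 0 0.2;0.12 -0.089 0.25 0 0.2;0.12 -0.089 0.28 0 0.2;0.12 -0.089 0.28 0 0.2;0.12 -0.089 0.28 0 0.2;0.12 -0.089 0.28 0 0.2;0.12 -0.089 0.28 0 0.2"

```text
clock: 41.15
eef_pos: [0.606, 0.1744, 0.2028]
tcp_rot: [[0.761, 0.649, 0.001], [0.649, -0.761, 0.0], [0.001, 0.0, -1.0]]
force: [-0.2, 0.6, -1.2]
grip_width: 0.356
```

```bash
python3 ps.py .044 .0275;sed 's/for z in(-.006,.006)/for z in(-.013,.013)/' look.py > lookc.py; python3 lookc.py cp1 .0145 .016
```

```text
clock 41.15 centre in spindle mm [-0.1 -0.8 58.1] F [-0.2  0.6 -1.2] T [-0.02 -0.05 -0.  ] w 0.356
rem [ 0.089 -0.011  0.152]
axis in tool [-0.499  0.    -0.866]
```

View pics/cp1_side_o.png

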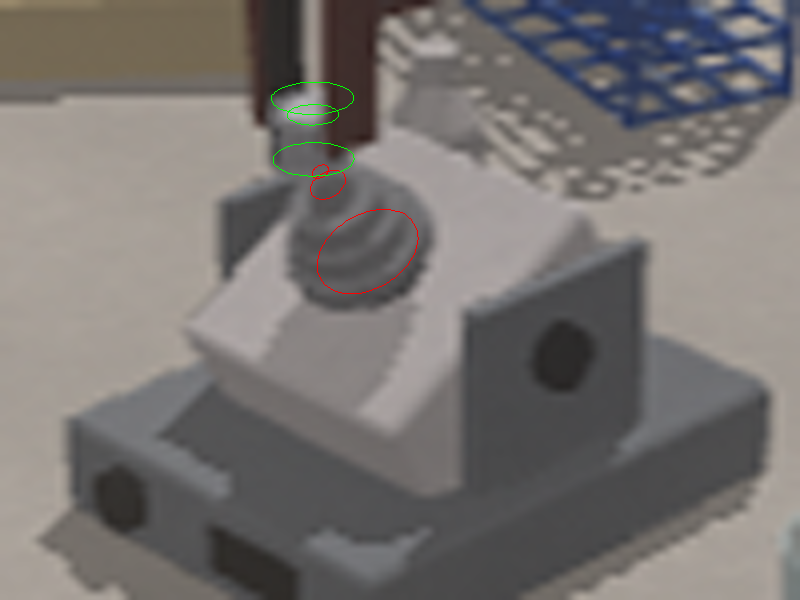

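View pics/cp1_side.png

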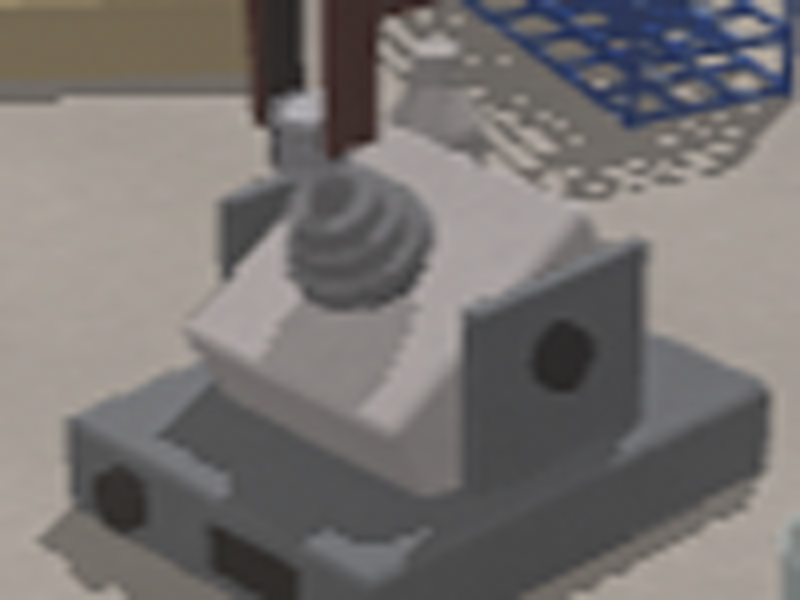

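Call:
servo_tool --series "0.008 -0.011 0.015 0 0.2;0.017 -0.011 0.03 0 0.2;0.026 -0.011 0.046 0 0.2;0.035 -0.011 0.061 0 0.2;0.044 -0.011 0.076 0 0.2;0.053 -0.011 0.091 0 0.2;0.062 -0.011 0.106 0 0.2;0.07 -0.011 0.121 0 0.2;0.08 -0.011 0.136 0 0.2;0.088 -0.011 0.152 0 0.2"

```text
clock: 42.08
eef_pos: [0.6115, 0.1804, 0.1914]
tcp_rot: [[0.761, 0.649, 0.003], [0.649, -0.761, 0.002], [0.004, 0.001, -1.0]]
force: [1.0, 1.8, 6.6]
grip_width: 0.355
```

```bash
python3 ps.py .044 .0275; python3 lookc.py cp2 .0145 .016
```

```text
clock 42.08 centre in spindle mm [ 1.2  0.2 44.2] F [1.  1.8 6.6] T [ 0.41 -0.4   0.01] w 0.355
rem [-0.012  0.002  0.01 ]
axis in tool [-0.497  0.001 -0.868]
```

View pics/cp2_side.png

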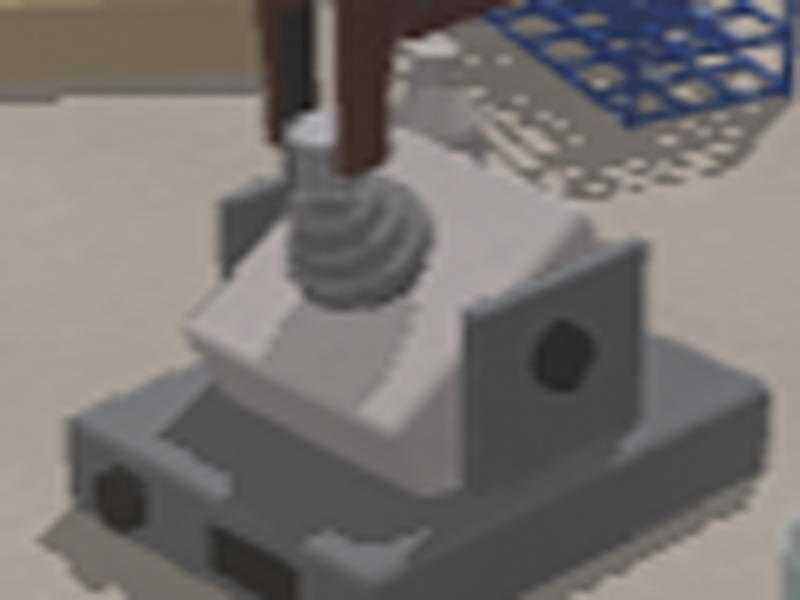

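Call:
servo_tool --series "-0.005 0.002 0.013 0 0.2;-0.011 0.002 0.026 0 0.2;-0.018 0.002 0.039 0 0.2;-0.025 0.002 0.052 0 0.2;-0.032 0.002 0.065 0 0.2;-0.04 0.002 0.078 0 0.2;-0.048 0.002 0.091 0 0.2;-0.056 0.002 0.102 0 0.2;-0.064 0.002 0.11 0 0.2;-0.07 0.002 0.115 0 0.2"

```text
clock: 43.02
eef_pos: [0.6073, 0.1771, 0.1825]
tcp_rot: [[0.76, 0.649, 0.004], [0.649, -0.76, 0.002], [0.004, 0.001, -1.0]]
force: [2.5, 4.5, 7.1]
grip_width: 0.352
```

```bash
python3 ps.py .0545 .009; python3 lookc.py cp3 .0145 .016
```

```text
clock 43.02 centre in spindle mm [ 1.4  0.4 55.2] F [2.5 4.5 7.1] T [ 0.8  -0.53  0.01] w 0.352
rem [-0.011  0.004  0.016]
axis in tool [-0.496  0.    -0.868]
```

View pics/cp3_side.png

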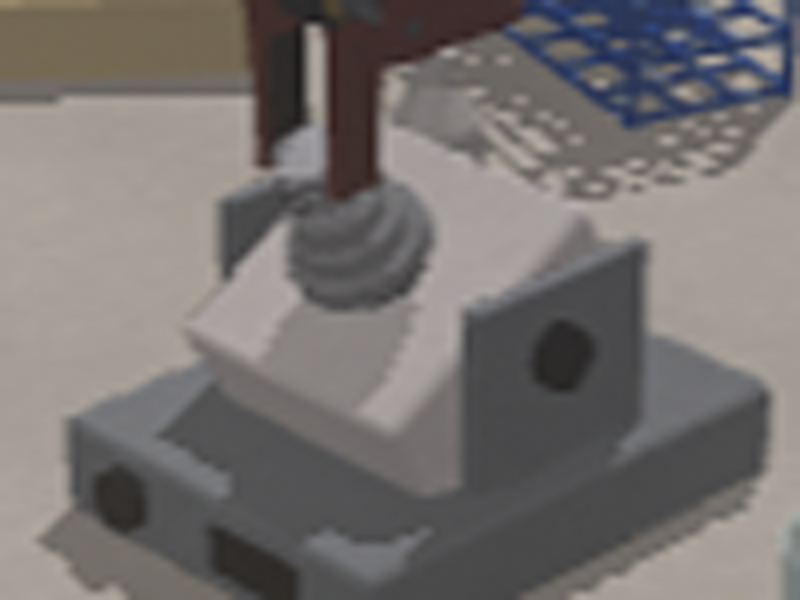

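Call:
servo_tool --series "-0.01 0 0.01 0 0.2;-0.01 0 0.015 0 0.2;-0.01 0 0.015 0 0.4;-0.01 0 0.015 0 0.5;-0.01 0 0.015 0 0.6;-0.01 0 0.015 0 0.7;-0.01 0 0.015 0 0.7;-0.01 0 -0.1 0 0.7;-0.01 0 -0.3 0 0.7;-0.01 0 -0.5 0 0.7"

```text
clock: 43.95
eef_pos: [0.6055, 0.1753, 0.2211]
tcp_rot: [[0.761, 0.649, -0.002], [0.649, -0.761, -0.0], [-0.002, -0.001, -1.0]]
force: [0.0, 0.1, -0.6]
grip_width: 0.697
```

```bash
python3 chk.py k4 .016 .036 .016 .062; python3 plan.py .5924 .1645 .24
```

```text
clock 44.0 pos [0.6066 0.1756 0.226 ] yaw 40.44 F [-0.9 -0.2  2.8] T [-0.01  0.02 -0.03] w 0.699 tilt [0.28 0.06]
rem [-0.224 -0.009 -0.176]
```

View pics/k4.png

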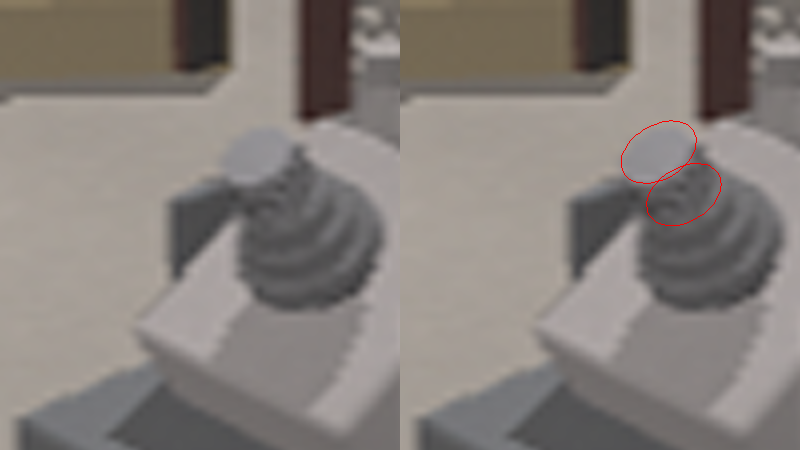

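Call:
servo_tool --series "0 0 -0.1 0 0.7;0 0 -0.2 0 0.7;-0.05 0 -0.3 0 0.7;-0.15 0 -0.4 0 0.7;-0.3 0.1 -0.5 0 0.7;-0.45 0.2 -0.6 0 0.7;-0.6 0.35 -0.7 0 0.7;-0.75 0.5 -0.7 0 0.7;-0.9 0.65 -0.7 0 0.7;-1 0.8 -0.7 0 0.7"

```text
clock: 44.83
eef_pos: [0.5859, 0.0725, 0.2781]
tcp_rot: [[0.762, 0.648, 0.001], [0.648, -0.762, -0.0], [0.001, 0.001, -1.0]]
force: [-0.6, 0.3, -1.2]
grip_width: 0.701
```

Call:
servo_tool --series "-0.1 0.1 0 0 0.7;-0.2 0.2 0 0 0.7;-0.3 0.3 0 0 0.7;-0.4 0.4 0 0 0.7;-0.5 0.5 0 0 0.7;-0.6 0.6 0 0 0.7;-0.7 0.7 0 0 0.7;-0.8 0.8 0 0 0.7;-0.9 0.9 0 0 0.7;-1 1 0 0 0.7"

```text
clock: 45.67
eef_pos: [0.5774, -0.039, 0.2769]
tcp_rot: [[0.761, 0.649, -0.0], [0.649, -0.761, 0.0], [-0.0, -0.0, -1.0]]
force: [0.0, -0.2, 0.2]
grip_width: 0.7
```

Run:
```python
from h import *
p=np.load("tum.npy")
for n,off,w,h,f in(("top",(165,150),60,56,8),("side",(232,135),50,56,8)):
    a=env.read_camera(n);cv2.imwrite(f"pics/f_{n}.png",a)
    c=cv2.resize(a[off[1]:off[1]+h,off[0]:off[0]+w],None,fx=f,fy=f,interpolation=cv2.INTER_CUBIC);o=c.copy()
    for r,z in((.031,0),(.031,.012),(.025,.024),(.02,.036),(.016,.036),(.016,.062)):
        q=((proj(n,spi(p,circ(r,z)))-off+.5)*f-.5).round().astype(int);cv2.polylines(o,[q.reshape(-1,1,2)],False,(0,0,255),1)
    cv2.imwrite(f"pics/fc_{n}.png",cv2.resize(np.hstack([c,o]),(800,int(800*h/(2*w)))))
```

```text
(no output)
```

View pics/fc_top.png

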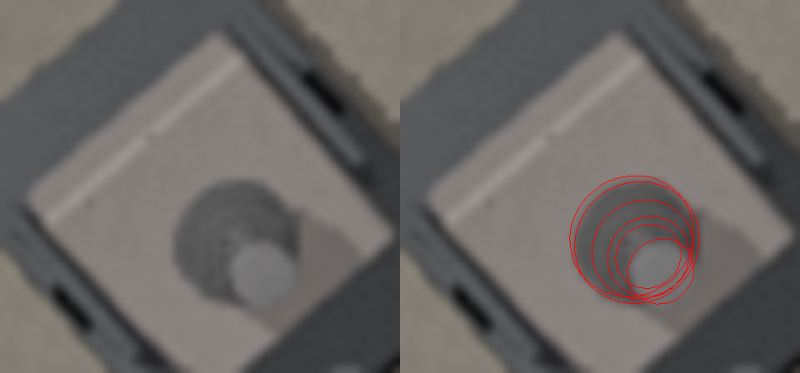

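View pics/fc_side.png

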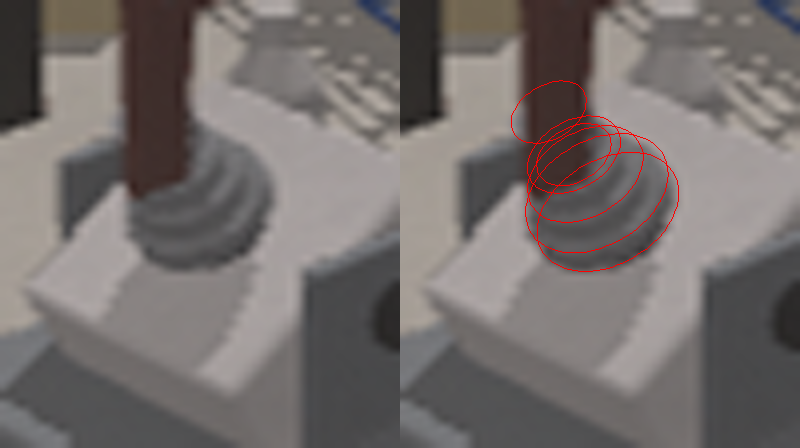

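View pics/f_side.png

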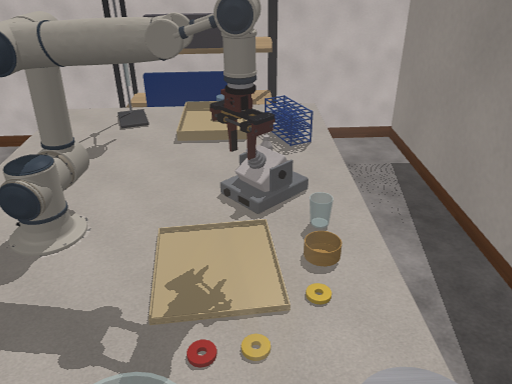

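```bash
python3 -c "
from rig import env
s=env.state();print(s['clock'],s['force'].round(2),abs(s['joint_velocities']).max().round(2));print(env.finish_job())"
```

```text
45.7667 [-0.05  0.47 -0.12] 1.74
the job is handed in; nothing more can be done
None
```

I threaded the large, medium and small rings onto the spindle in that order. The cap went on last, and I handed the job in at 45.8 s; no verdict came back.

The tool could not tilt, so I gripped each piece across the spindle's level axis. I lowered it along the slant and let it turn in the jaws to line up. The large ring was carried all the way to the flange before I let go. I released the medium and small rings a few millimetres above their seats and let them drop home, and released the cap with its rim practically on the small ring. I did not press anything home afterwards. The highest force I read while threading was about 9 N.

**Seating:** after each release, the side picture showed the ring flush on the one below and the cap flat on the small ring. All were within about 1.5 mm of the projected model. In the last side picture a finger hid the cap, so that final check rests on the top picture, where the cap's disc lay on its model circle.

**Bystanders:** the beaker and sieve looked unmoved and upright in the last full side picture. I did not check the bottle in the last pictures, but the arm never came near it. The gripper was clear of everything, with the force reading about 0.5 N, roughly its usual noise.

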